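# Load the bench warmer, close and clamp it, set its thermostat

## Robot

A 6-joint arm with a two-finger parallel gripper is mounted at the origin on the work surface. World frame = base frame: x ahead of the robot, y to its left, z up, the work surface at z = 0. Lengths are in m, angles in rad, forces in N, time in s.
With the tool pointing down it reaches from about 0.3 to 0.875 m from the base axis. Payload 6.4 kg.
Tool frame: the origin (TCP) lies on the centre line of the jaws, within the pads' length; the fingertips stand ahead of it and the grasp point (between the pads) lies 2 mm behind it (bot.nose_length is the z of the fingertips in the tool frame, in m); z points along the fingers, y is the line along which they close (so a half turn about z gives the same grasp; the last joint's range is limited). The gripper opens to 85 mm and grips with 20 to 120 N. Pads are 22 mm wide; open, the fingers measure 114 mm over their backs; the gripper's body (76 mm by 85 mm) begins 54 mm behind the grasp point. The pads swing forward as they close: fully open they stand 13 mm farther back than shut.
Start: joints at [-1.522, 0.181, 1.607, -0, 1.354, -0.206], TCP at [0.145, -0.556, 0.222] pointing down, gripper open.
Joint ranges: [-2.99, 2.99], [-0.89, 2.07], [0.3, 2.58], [-1.14, 4.28], [0, 2.63], [-3.12, 3.12]. Speed limits (rad/s): [2.57, 2.57, 3.01, 3.14, 3.14, 3.14].

## Interface

Orientations are given as a unit quaternion [x, y, z, w].
In Python, from workcell import bot gives the robot as it stands.
- The arm moves only by the tool drive_tool, never from a script. Its argument "steps" is a list that holds one entry, the list of rows, each a list of 7 numbers: the shift along the tool's x, y, z in cm, then the turn, a rotation vector about the tool's x, y, z in rad, then the opening, from 0 (shut) to 1 (fully open). In form: [[[x, y, z, wx, wy, wz, claw], ...]]. A call has 1 to 5 rows; each row is the pose to reach, as a shift and turn from the pose commanded when the call began, along the tool's axes at that moment; what a row does not reach only later rows make up. A row lasts 1/10 s, in which the tool goes at most 50 mm and 8.59 degrees, less where a joint would pass 70% of its speed; a pose out of reach is approached as far as the arm can. A call with a gripper value outside its range is refused whole. The fingers move at their own pace and stop on an object; "force" is the grip in N (left out, the last holds). Time passes only in rows, so rows that repeat a pose let the fingers close. It gives the time, the measured TCP pose, the force, the opening and the grip force at its end, in the units of the state.
- bot.read_state(): the state, without advancing time (a new reading comes with each control period).
- bot.snapshot(name): name is "side" or "top"; returns a dict with "img" (384x512x3 uint8, red, green, blue), "fov_y" (degrees; the focal length in pixels is half the picture's height over the tangent of half this angle, whatever the lens; pixels are square), "cx", "cy" (the principal point, pixels), "R" (3x3) and "t" (3): a world point X has camera coordinates R X + t. Camera axes: x right, y down, z forward; pixel columns grow to the right and rows downward; lengths in m; the calibration is good to about 2 mm. A picture is of the moment at which its call begins. There is no depth.
- bot.close_job(): hands the job in; it is judged then, once.
The state is a dict: "time": time; "joint_positions": joint angles; "dq": joint speeds; "effort": joint torques, N m; "tool_pos": TCP position; "tool_rot": TCP orientation; "contact_force": force on the tool from outside, world axes, zero at the start; "ft_torque": the same for the moment, N m; "opening": finger opening in m; "grasp_force": force on a finger pad.
Only numpy, scipy, OpenCV 4.12 (cv2) and the standard library are available. Lean on these libraries where they do the work, as an engineer would, in place of code of your own. Each camera call takes 0.05 s, during which the arm holds its last target. There are 200 camera calls.

## Task

Get the bench warmer running with today's samples: if the calibration block is still standing in the chamber, take it out and stand it on the cork pad, then stand every sample jar from the bench upright in the chamber. When all are in, seat the lid squarely on the chamber, swing the clamp fully down onto the lid, and only then turn the dial until its pointer points at the set-point tab on its scale. Leave everything else on the bench (beaker, reagent bottle, tip box) where it is.

Things in the scene. Friction and masses are not known exactly. Their poses are not given: they have to be found in the camera images.
- warmer: White fixed bench warmer; origin: centre of its chamber's underside, on the bench; +x away from the robot (yaw within 0.15 rad). Chamber: open-topped well centred on the origin, outside 176 (x) by 236 (y), inside 160 by 220, flat floor 30 and rim 128 above the bench. A control panel 170 wide, 90 high, joins on the -x side (x -212 to -88) and carries the dial.
- chamber_floor (a point): Centre of the chamber's inner floor, 30 mm above the bench; axes as the warmer's.
- dial (a joint): Thermostat dial on top of the panel, rad. Grows as it turns clockwise seen from above; range 0 to 4.71, starts at 0 to 0.5; stays where it is left (friction 0.03 N m). At 0 the pointer is +135 deg (counter-clockwise from above) from the warmer's +x axis.
- dial_grip (a point): On the dial's axis, at gripping height: 158 mm from the chamber's centre along the warmer's -x, 121 above the bench. The dial is a black disc 66 across with a straight grip bar on it, 62 long, 16 thick, 30 high (top 133 above the bench). The point's x axis runs along the bar to its pointer end, marked by a white line.
- dial_pointer (a point): Tip of the dial's pointer, 40 mm from the dial's axis, 91 mm above the bench.
- setpoint_tab (a point): Point in front of the set-point tab (dark steel tab on the dial scale, 22 by 14, 6 high), 40 mm from the dial's axis: the pointer tip meets this point when the dial is set. The tab is fixed in a run, 1.2 to 3.0 rad up the scale.
- clamp (a joint): Clamp, rad: 0 = bar level, fully down on the lid; grows as it swings up and over to the warmer's -x side (1.57 upright, limit 2.2). Starts open at 1.8 to 2.1, leaning back over the panel; stays where it is left (friction 0.09 N m, 1.5 N at the tip). Closed fingers can push it over and press it down.
- clamp_hinge (a point): The clamp's hinge, at the chamber's front (-x) rim: 100 mm from the chamber's centre along the warmer's -x, 70 along +y, 143 above the bench; hinge axis along the warmer's y.
- clamp_tip (a point): Free end of the clamp bar, 69 mm from the hinge along the bar. Bar of steel with a black rubber tip, 22 wide (30 at the tip), 10 thick. Down, its underside is 2 mm above the seated lid's plate.
- lid: Loose grey lift-off lid, 0.3 kg, starts right way up on the bench. Origin: centre of the underside of its lip, a frame 148 (x) by 208 (y), 10 deep, that drops inside the chamber walls with 6 mm play all round. Plate above: 180 by 240, z = 10 to 18. Its x axis belongs along the warmer's x (either way round); seated, its origin is 118 above the bench and the plate lies on the rim.
- lid_handle (a point): Middle of the lid's handle bar, 47 mm above the lid's origin. The bar is 104 long along the lid's y, 14 by 14 in section, with 22 mm free space beneath it.
- block: Aluminium calibration block, 0.3 kg, sometimes absent; when present it starts standing in the chamber. Round body 54 across and 45 high with a round stem 24 across above it, total height 90. Origin: centre of its underside.
- pad: Fixed cork disc 100 across, 6 thick, on the bench. Origin: centre of its underside (top at z = 6).
- jar1: Sample jar: amber glass with a white screw cap, paper label, 53 across, 85 high, 0.22 kg, heavy thick base; stands loose on the bench. Three or four jars are present, the rest absent. Origin: centre of its underside.
- jar2: Sample jar: amber glass with a white screw cap, paper label, 53 across, 85 high, 0.22 kg, heavy thick base; stands loose on the bench. Three or four jars are present, the rest absent. Origin: centre of its underside.
- jar3: Sample jar: amber glass with a white screw cap, paper label, 53 across, 85 high, 0.22 kg, heavy thick base; stands loose on the bench. Three or four jars are present, the rest absent. Origin: centre of its underside.
- jar4: Sample jar: amber glass with a white screw cap, paper label, 53 across, 85 high, 0.22 kg, heavy thick base; stands loose on the bench. Three or four jars are present, the rest absent. Origin: centre of its underside.
- reagent: Bystander: capped reagent bottle, 80 across, 170 high. Origin: centre of underside.
- tipbox: Bystander: yellow box with a clear cover, 85 by 120, 62 high. Origin: centre of underside.
- beaker: Bystander: open glass beaker, sometimes absent, 70 across, 85 high. Origin: centre of underside.
Things that resemble listed ones, but are neither listed nor needed, are in the scene too. Leave any purple look-alike of the jar2 alone. What is shaped like the jar4 but yellow is not meant.

How it is judged:
On the way, in this order (a step that is already met when the one before it is completed fails the run):
1. the calibration block, if there is one, stands on the cork pad (horizontal distance between block and pad below 0.04 m and height (world z) of block below 0.016 m and angle between block's own z axis and vertical below 0.2 rad and contact force between block and the fingers below 0.05 N), for 0.2 s.
2. every sample jar stands upright in the chamber (x of jar1 in the frame of chamber_floor between -0.075 and 0.075 m and y of jar1 in the frame of chamber_floor between -0.105 and 0.105 m and z of each of jar1, jar2, jar3, jar4 in the frame of chamber_floor below 0.012 m and angle between each of jar1, jar2, jar3, jar4's own z axis and vertical below 0.2 rad and x of jar2 in the frame of chamber_floor between -0.075 and 0.075 m and y of jar2 in the frame of chamber_floor between -0.105 and 0.105 m and x of jar3 in the frame of chamber_floor between -0.075 and 0.075 m and y of jar3 in the frame of chamber_floor between -0.105 and 0.105 m and x of jar4 in the frame of chamber_floor between -0.075 and 0.075 m and y of jar4 in the frame of chamber_floor between -0.105 and 0.105 m), for 0.2 s.
3. the lid is seated on the chamber (all of step 2 and horizontal distance between lid and chamber_floor below 0.012 m and z of lid in the frame of chamber_floor below 0.094 m and angle between the z axis of lid and the z axis of warmer, either way round below 0.04 rad and angle between the x axis of lid and the x axis of warmer, either way round below 0.15 rad), for 0.2 s.
4. the clamp is down on the seated lid (horizontal distance between lid and chamber_floor below 0.012 m and z of lid in the frame of chamber_floor below 0.094 m and angle between the z axis of lid and the z axis of warmer, either way round below 0.04 rad and angle between the x axis of lid and the x axis of warmer, either way round below 0.15 rad and value of joint clamp below 0.12 rad), for 0.2 s.
5. the dial points at the set-point tab (all of step 4 and horizontal distance between dial_pointer and setpoint_tab below 0.007 m), for 0.2 s.
At the end, for the whole second after the job is handed in: Jars upright (0.2 rad) in the chamber; block, if any, released within 40 mm of the pad centre; lid seated (within 12 mm, level within 0.04 rad); clamp below 0.12 rad; dial pointer within 7 mm of the set-point; beaker, reagent bottle, tip box moved under 30 mm (all of step 1 and all of step 2 and all of step 5 and linear speed of each of jar1, jar2, jar3, jar4 below 0.02 m/s and distance of each of reagent, tipbox, beaker from where it was at the start of the episode below 0.03 m); the robot touches nothing.
It fails at once if a bystander (beaker, reagent bottle, tip box) is pushed away or knocked over (distance of any of reagent, tipbox, beaker from where it was at the start of the episode above 0.04 m or angle between any of reagent, tipbox, beaker's own z axis and vertical above 0.5 rad).
Of jar1, jar2, jar3, jar4 only 3 to 4 are there at a start; the rules pass over those that are not, and their reading is None.
Of block, beaker only 1 to 2 are there at a start; the rules pass over those that are not, and their reading is None.
At some moment in a run one of jar1, jar2, jar3, jar4, lid may be knocked a few centimetres aside while the robot is not near it.
Once in a run the grip may slacken for a moment while it holds something.
It also fails if it takes over 210 s, if anything falls off the work surface, if the arm or the gripper's body presses on something with over 40 N, if the wrist force passes 120 N, or if a joint passes its speed limit or range.

## Working session

There is one attempt and no reset: what is moved stays moved. The work goes in short steps, Python scripts to look and compute and a tool call to move; the robot and the scene stay as the last step left them, time stands still between calls to the robot, and variables do not carry over. Pictures are saved under pics/ and viewed, at most 14 in all, crops included, and the job is handed in when it is done.

Besides the shell and the picture viewer there is one more tool, called after "Call:" in YAML: its name, and indented under it one key for each argument. drive_tool: Moves the arm, as the interface text tells. Its arguments: {"type":"object","properties":{"steps":{"type":"array","items":{"type":"array","items":{"type":"array","items":{"type":"number"}}}},"force":{"type":"number"}},"required":["steps"]}

```bash
ls; mkdir -p pics; cat > h.py <<'E'
import numpy as np, cv2
from workcell import bot
def snap(n,f=None):
    s=bot.snapshot(n)
    if f: cv2.imwrite('pics/'+f,s['img'][:,:,::-1])
    return s
def ray(s,u,v):
    f=s['img'].shape[0]/2/np.tan(np.radians(s['fov_y'])/2)
    R=np.array(s['R']);t=np.array(s['t'])
    return -R.T@t, R.T@np.array([(u-s['cx'])/f,(v-s['cy'])/f,1])
def onz(s,u,v,z):
    c,d=ray(s,u,v); return c+d*(z-c[2])/d[2]
def proj(s,X):
    f=s['img'].shape[0]/2/np.tan(np.radians(s['fov_y'])/2)
    c=np.array(s['R'])@np.array(X)+np.array(s['t']); return s['cx']+f*c[0]/c[2], s['cy']+f*c[1]/c[2]
E
python3 - <<'E'
from h import *
a=snap('top','t0.png');b=snap('side','s0.png')
for s in(a,b): print(s['fov_y'],s['cx'],s['cy'],np.round(s['R'],3).tolist(),np.round(s['t'],3), ray(s,0,0)[0])
print(bot.read_state(),bot.nose_length)
for n in('t0','s0'):
    im=cv2.imread(f'pics/{n}.png'); cv2.imwrite(f'pics/{n}b.png',cv2.resize(im,(800,600),interpolation=cv2.INTER_CUBIC))
E
```

```text
pics
45.02591760040501 261.65213331049137 188.960840639326 [[-0.012, -1.0, -0.003], [-0.989, 0.012, -0.149], [0.149, 0.001, -0.989]] [-0.046  0.551  1.516] [ 0.31940923 -0.05363275  1.58139703]
57.089280496511975 252.47654403325802 188.66808814312714 [[-0.998, -0.064, 0.016], [-0.054, 0.646, -0.762], [0.039, -0.761, -0.648]] [0.553 0.141 1.112] [0.51670222 0.79031256 0.8192816 ]
{'time': 0.1, 'joint_positions': array([-1.52232158e+00,  1.81459716e-01,  1.60791541e+00,  4.40730113e-06,
        1.35382170e+00, -2.06304020e-01]), 'dq': array([ 0.0001736 , -0.00218401, -0.00262134,  0.00110629, -0.00139273,
       -0.00174085]), 'effort': array([ 6.08187906e-05, -4.45878661e+01, -3.52237988e+01, -2.93298262e-04,
        4.17033603e-03, -6.13484644e-06]), 'tool_pos': array([ 0.14490838, -0.55590393,  0.22167464]), 'tool_rot': array([ 9.91896681e-01,  1.27044604e-01,  6.53755696e-05, -7.99420391e-04]), 'contact_force': array([0.01410047, 0.28928287, 0.81961848]), 'ft_torque': array([ 0.00914524, -0.01464763,  0.05331552]), 'grasp_force': 0.0, 'opening': 0.08507265962083864} 0.017
```

View pics/t0b.png

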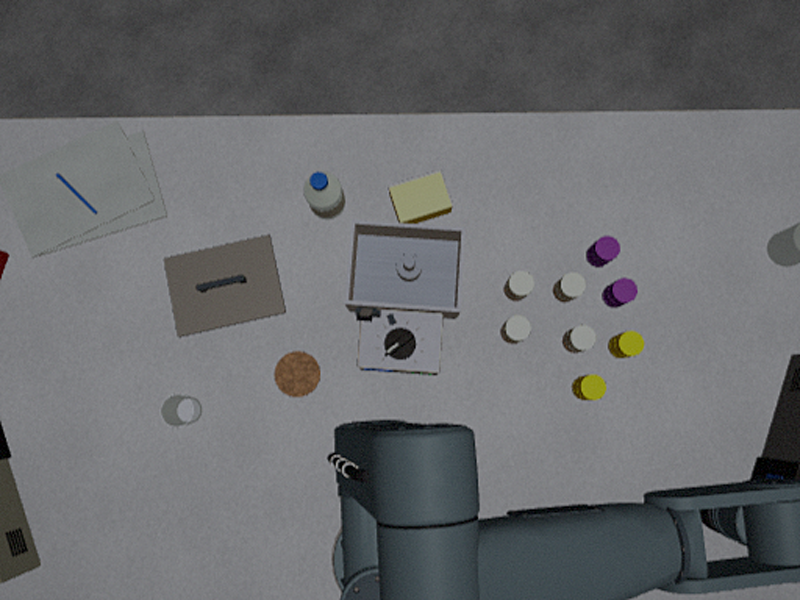

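View pics/s0b.png

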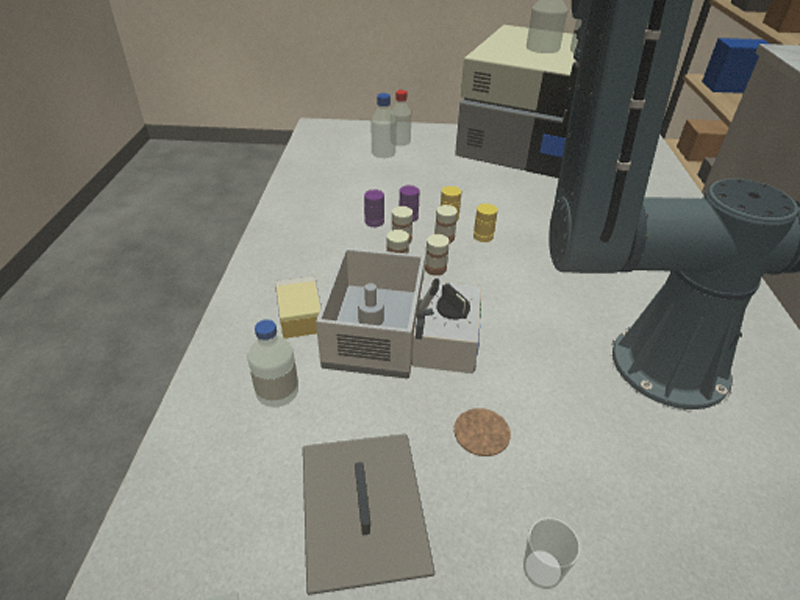

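The top view (800x600) shows the warmer at (405,290) with the block still in it at (408,265). The lid is at (225,285), the pad at (297,374), the beaker at (182,410), the reagent bottle at (323,192) and the tip box at (420,197).

Jar candidates:
- White caps: (520,285), (572,287), (517,328) and (582,338). These fit the description (amber glass, white cap).
- Purple (603,250) and (620,292), yellow (628,344) and (592,387): look-alikes, left alone.

Next I'll take one enlarged crop and measure.

```bash
python3 - <<'E'
from h import *
s=snap('top','t1.png');im=s['img']
c=cv2.resize(im[105:255,215:415],(800,600),interpolation=cv2.INTER_CUBIC)
cv2.imwrite('pics/c1.png',np.clip(c[:,:,::-1]*1.25,0,255).astype(np.uint8))
hsv=cv2.cvtColor(im,cv2.COLOR_RGB2HSV)
def blobs(m,z,lo=30,hi=1e9,name=''):
    n,l,st,ce=cv2.connectedComponentsWithStats(m.astype(np.uint8))
    for i in range(1,n):
        if lo<st[i,4]<hi: print(name,st[i],ce[i].round(1),onz(s,*ce[i],z).round(4))
g=im.astype(int)
print('bench',im[215,330],'cap',im[182,333],im[184,366])
for (u,v) in [(333,182),(366,184),(331,210),(372,216)]:
    sub=g[v-13:v+14,u-13:u+14]
    m=(sub.min(2)>sub.min(2).max()-45)&(sub[:,:,0]-sub[:,:,2]>8)
    y,x=np.nonzero(m); print('capc',m.sum(),x.mean()+u-13,y.mean()+v-13,x.min()+u-13,x.max()+u-13,y.min()+v-13,y.max()+v-13,onz(s,x.mean()+u-13,y.mean()+v-13,.085).round(4))
m=(hsv[:,:,1]>90)&(hsv[:,:,0]<20)&(hsv[:,:,2]>60)
blobs(m,.006,200,name='brown')
E
```

```text
bench [148 149 146] cap [148 150 147] [147 151 145]<stdin>:15: RuntimeWarning: Mean of empty slice.
  ret = ret.dtype.type(ret / rcount)
Traceback (most recent call last):
ValueError: zero-size array to reduction operation minimum which has no identity
```

View pics/c1.png

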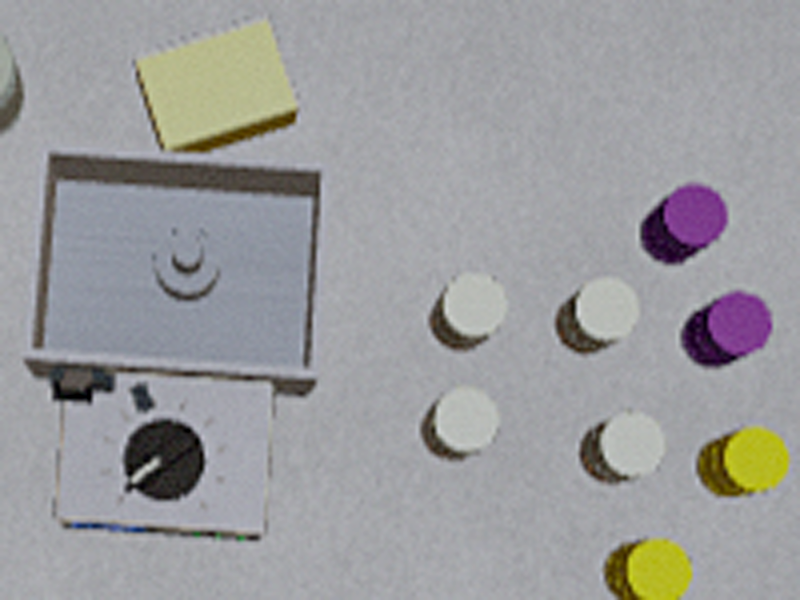

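The crop confirms the four white caps at crop (474,305), (607,309), (465,420) and (632,444). The dial is at (165,460) with its pointer towards (133,487), the tab is at (143,397) and the block stem at about (187,248).

```bash
python3 - <<'E'
from h import *
s=snap('top');im=s['img'];b=snap('side')
P=lambda x,y,z:onz(s,215+(x+.5)/4-.5,105+(y+.5)/4-.5,z).round(4)
for n,x,y,z in [('TL',50,155,.128),('TR',321,172,.128),('iTL',57,181,.03),('iTR',310,199,.03),('BL',27,360,.128),('BR',316,380,.128),('pBL',60,525,.09),('pBR',262,538,.09),('pTR',272,380,.09),
 ('dial',165,460,.1),('ptr',127,491,.091),('tab',143,397,.096),('blockbody',187,267,.075),('stem',187,248,.12)]: print(n,P(x,y,z))
hsv=cv2.cvtColor(im,cv2.COLOR_RGB2HSV)
# caps: brighter-than-bench circles
g=cv2.GaussianBlur(cv2.cvtColor(im,cv2.COLOR_RGB2GRAY),(3,3),0)
c=cv2.resize(g[105:255,215:415],None,fx=4,fy=4,interpolation=cv2.INTER_CUBIC)
h=cv2.HoughCircles(c[:,380:],cv2.HOUGH_GRADIENT,1,60,param1=80,param2=15,minRadius=28,maxRadius=38)
for x,y,r in h[0]: print('cap',x+380,y,r,P(x+380,y,.085))
m=((hsv[:,:,1]>80)&(hsv[:,:,0]<20)&(hsv[:,:,2]>60)).astype(np.uint8)
n,l,st,ce=cv2.connectedComponentsWithStats(m)
for i in range(1,n):
    if st[i,4]>200: print('brown',st[i],onz(s,*ce[i],.006).round(4))
# lid: corners in 800 view at plate top z=.018 ; handle z .054
Q=lambda x,y,z:onz(s,(x+.5)*.64-.5,(y+.5)*.64-.5,z).round(4)
for p in [(165,257),(271,236),(286,312),(179,335)]: print('lid',Q(*p,.018))
for p in [(197,288),(245,279)]: print('handle',Q(*p,.054))
S=lambda x,y,z:onz(b,(x+.5)*.64-.5,(y+.5)*.64-.5,z).round(4)
print('side lid',[S(*p,.018) for p in [(303,444),(407,435),(433,574),(307,590)]])
print('side caps',[S(*p,.085) for p in [(402,212),(398,236),(446,211),(437,242)]])
print('side stem top',S(371,288,.12),'block shoulder',S(371,303,.075),'rim',[S(*p,.128) for p in [(346,252),(423,256),(319,330),(413,341)]])
print('pad',S(482,431,.006),Q(297,374,.006),'reag',S(265,328,.17),Q(319,181,.17))
E
```

```text
TL [0.6875 0.057  0.128 ]
TR [ 0.6708 -0.1608  0.128 ]
iTL [0.6894 0.0585 0.03  ]
iTR [ 0.6709 -0.1581  0.03  ]
BL [0.5211 0.0754 0.128 ]
BR [ 0.5024 -0.1531  0.128 ]
pBL [0.3925 0.0521 0.09  ]
pBR [ 0.3802 -0.1097  0.09  ]
pTR [ 0.5076 -0.12    0.09  ]
dial [ 0.4428 -0.0327  0.1   ]
ptr [ 0.419  -0.0018  0.091 ]
tab [ 0.4943 -0.0154  0.096 ]
blockbody [ 0.6045 -0.0522  0.075 ]
stem [ 0.6115 -0.0524  0.12  ]
cap 739.5 323.5 30.8 [ 0.5502 -0.5029  0.085 ]
cap 695.5 215.5 30.5 [ 0.6406 -0.4717  0.085 ]
cap 730.5 463.5 33.8 [ 0.4358 -0.4893  0.085 ]
cap 461.5 318.5 32.2 [ 0.557  -0.2761  0.085 ]
cap 614.5 451.5 33.6 [ 0.4466 -0.3961  0.085 ]
cap 585.5 323.5 29.7 [ 0.5517 -0.3772  0.085 ]
cap 454.5 427.5 33.2 [ 0.4677 -0.2674  0.085 ]
cap 635.5 572.5 31.4 [ 0.3494 -0.4084  0.085 ]
brown [176 225  29  29 652] [0.3875 0.1926 0.006 ]
lid [0.6466 0.4846 0.018 ]
lid [0.6911 0.2517 0.018 ]
lid [0.5212 0.2162 0.018 ]
lid [0.4737 0.4476 0.018 ]
handle [0.5706 0.4011 0.054 ]
handle [0.5889 0.2988 0.054 ]
side lid [array([0.6946, 0.2515, 0.018 ]), array([0.5194, 0.22  , 0.018 ]), array([0.4718, 0.4497, 0.018 ]), array([0.6444, 0.4833, 0.018 ])]
side caps [array([ 0.5631, -0.3932,  0.085 ]), array([ 0.5667, -0.2866,  0.085 ]), array([ 0.4532, -0.4079,  0.085 ]), array([ 0.4749, -0.27  ,  0.085 ])]
side stem top [ 0.6068 -0.0486  0.12  ] block shoulder [ 0.6079 -0.0548  0.075 ] rim [array([ 0.6703, -0.1539,  0.128 ]), array([ 0.5066, -0.1537,  0.128 ]), array([0.6873, 0.0863, 0.128 ]), array([0.5178, 0.1005, 0.128 ])]
pad [0.3873 0.193  0.006 ] [0.3871 0.1926 0.006 ] reag [0.7684 0.1317 0.17  ] [0.7676 0.1269 0.17  ]
```

Call:
drive_tool:
  steps:
    - [[0, 0, -8, 0, 0, 0.335, 0.7], [0, 0, -8, 0, 0, 0.335, 0.7], [0, 0, -8, 0, 0, 0.335, 0.7], [0, 0, -8, 0, 0, 0.335, 0.7], [0, 0, -8, 0, 0, 0.335, 0.7]]
  force: 40

```text
time: 0.75
tool_pos: [0.1449, -0.5559, 0.3016]
tool_rot: [0.999, -0.039, -0.0, -0.001]
contact_force: [-0.4, -0.8, -0.0]
opening: 0.0598
grasp_force: 0.0
```

Call:
drive_tool:
  steps:
    - [[14, -18, 0, 0, 0, 0, 0.7], [14, -18, 0, 0, 0, 0, 0.7], [14, -18, 0, 0, 0, 0, 0.7], [14, -18, 0, 0, 0, 0, 0.7], [14, -18, 0, 0, 0, 0, 0.7]]

```text
time: 1.25
tool_pos: [0.3005, -0.385, 0.3013]
tool_rot: [0.999, -0.039, -0.0, -0.001]
contact_force: [0.2, -0.4, -0.2]
opening: 0.0598
grasp_force: 0.0
```

Call:
drive_tool:
  steps:
    - [[14, -18, 0, 0, 0, 0, 0.7], [14, -18, 0, 0, 0, 0, 0.7], [14, -18, 0, 0, 0, 0, 0.7], [14, -18, 0, 0, 0, 0, 0.7], [14, -18, 0, 0, 0, 0, 0.7]]

```text
time: 1.75
tool_pos: [0.4542, -0.2167, 0.3013]
tool_rot: [0.999, -0.038, -0.001, -0.001]
contact_force: [0.5, -0.6, 0.4]
opening: 0.0594
grasp_force: 0.0
```

Call:
drive_tool:
  steps:
    - [[14, -18, 0, 0, 0, 0, 0.7], [14, -18, 0, 0, 0, 0, 0.7], [14, -18, 0, 0, 0, 0, 0.7], [14, -18, 0, 0, 0, 0, 0.7], [14, -18, 0, 0, 0, 0, 0.7]]

```text
time: 2.25
tool_pos: [0.6079, -0.0484, 0.3007]
tool_rot: [0.999, -0.038, -0.001, -0.001]
contact_force: [-0.6, -0.7, 0.3]
opening: 0.0601
grasp_force: 0.0
```

```bash
cat >> h.py <<'E'
from scipy.spatial.transform import Rotation as Ro
def go(p,yaw=-.08,st=None):
    st=st or bot.read_state(); R=Ro.from_quat(st['tool_rot'])
    T=Ro.from_matrix(np.array([[np.cos(yaw),np.sin(yaw),0],[np.sin(yaw),-np.cos(yaw),0],[0,0,-1]]))
    return (R.inv().apply(np.array(p)-st['tool_pos'])*100).round(2),(R.inv()*T).as_rotvec().round(3)
W=(np.array([.600,-.045]),-.08)
def wp(x,y,z): 
    c,s=np.cos(W[1]),np.sin(W[1]); return np.array([W[0][0]+c*x-s*y,W[0][1]+s*x+c*y,z])
def where():
    st=bot.read_state(); print(round(st['time'],1),np.round(st['tool_pos'],4),'open',round(st['opening'],4),'grip',round(st['grasp_force'],1),'F',np.round(st['contact_force'],1))
E
python3 - <<'E'
from h import *
where(); print(go([.607,-.051,.1])); print(bot.read_state()['joint_positions'].round(2))
b=snap('side','s1.png');c=cv2.resize(b['img'][110:260,190:390],(800,600),interpolation=cv2.INTER_CUBIC)
cv2.imwrite('pics/c2.png',c[:,:,::-1])
E
```

```text
2.2 [ 0.6079 -0.0484  0.3007] open 0.0601 grip 0.0 F [-0.6 -0.7  0.3]
(array([-0.03,  0.29, 20.07]), array([-0.001,  0.002,  0.004]))
[-0.27  0.21  1.42  0.    1.52  1.37]
```

View pics/c2.png

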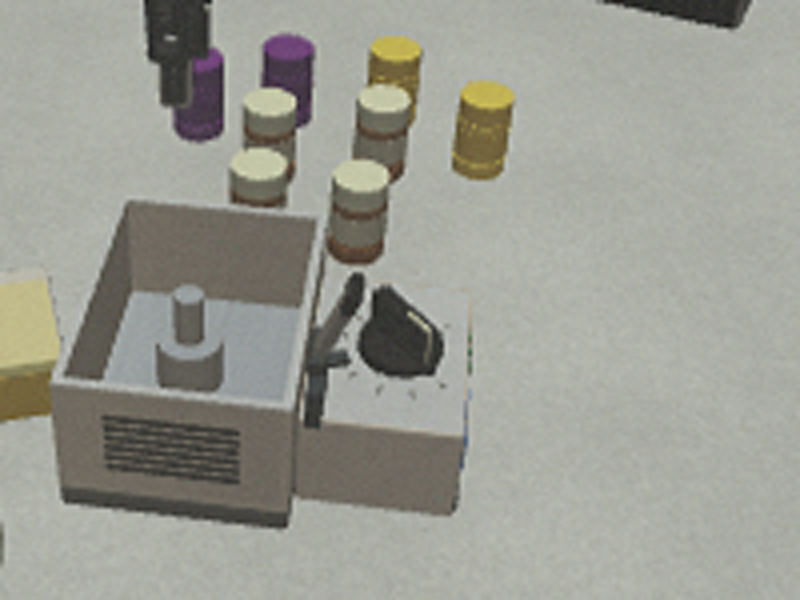

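The side crop shows the block standing in the chamber (stem top at (189,293)), the gripper above it at (175,50), and the clamp open. I'll go down and grip the stem.

Call:
drive_tool:
  steps:
    - [[0, 0.2, 8, 0, 0, 0, 0.7], [0, 0.2, 12, 0, 0, 0, 0.7], [0, 0.2, 16, 0, 0, 0, 0.7], [0, 0.2, 19, 0, 0, 0, 0.7], [0, 0.2, 20, 0, 0, 0, 0.7]]

```text
time: 2.8
tool_pos: [0.6017, -0.0527, 0.0957]
tool_rot: [0.999, -0.04, -0.006, -0.001]
contact_force: [0.2, 0.5, -0.5]
opening: 0.06
grasp_force: 0.0
```

Call:
drive_tool:
  steps:
    - [[0, 0, 0, 0, 0, 0, 0.1], [0, 0, 0, 0, 0, 0, 0.1], [0, 0, 0, 0, 0, 0, 0.1], [0, 0, 0, 0, 0, 0, 0.1], [0, 0, 0, 0, 0, 0, 0.1]]
  force: 60

```text
time: 3.3
tool_pos: [0.6086, -0.0541, 0.1055]
tool_rot: [0.999, -0.04, 0.002, 0.0]
contact_force: [-1.0, 1.1, 6.7]
opening: 0.0203
grasp_force: 58.8
```

Call:
drive_tool:
  steps:
    - [[0, 0, -2, 0, 0, 0, 0.1], [0, 0, -6, 0, 0, 0, 0.1], [0, 0, -10, 0, 0, 0, 0.1], [0, 0, -14, 0, 0, 0, 0.1], [0, 0, -18, 0, 0, 0, 0.1]]

```text
time: 3.8
tool_pos: [0.6062, -0.0538, 0.2845]
tool_rot: [0.999, -0.04, 0.0, 0.0]
contact_force: [1.0, 0.2, -3.9]
opening: 0.0198
grasp_force: 59.2
```

```bash
python3 - <<'E'
from h import *
where(); print(go([.387,.193,.32])); print(go([.387,.193,.078]))
E
```

```text
3.8 [ 0.6062 -0.0538  0.2845] open 0.0198 grip 59.2 F [ 1.   0.2 -3.9]
(array([-23.83, -22.84,  -3.56]), array([ 0., -0., -0.]))
(array([-23.84, -22.85,  20.64]), array([ 0., -0., -0.]))
```

```bash
python3 - <<'E'
from h import *
where()
b=snap('side','s2.png');t=snap('top')
p=bot.read_state()['tool_pos']; u,v=map(int,proj(b,p)); print(u,v)
u0,v0=u-50,max(0,v-45)
c=cv2.resize(b['img'][v0:v0+120,u0:u0+100],(500,600),interpolation=cv2.INTER_CUBIC); print(u0,v0)
cv2.imwrite('pics/c3.png',np.clip(c[:,:,::-1]*1.4,0,255).astype(np.uint8))
E
```

```text
3.8 [ 0.6062 -0.0538  0.2845] open 0.0198 grip 59.2 F [ 1.   0.2 -3.9]
235 135
185 90
```

View pics/c3.png

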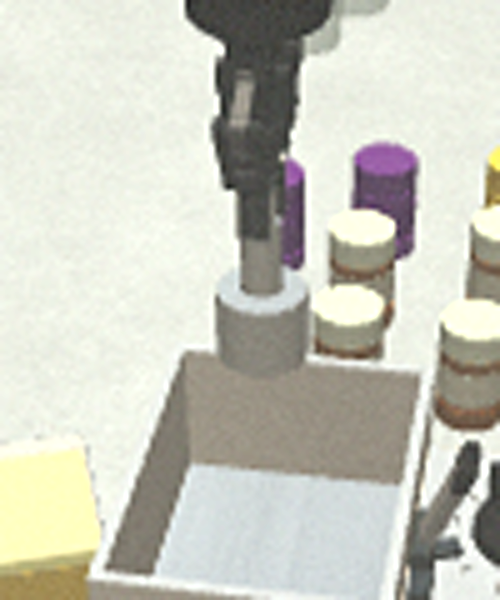

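The block hangs upright in the jaws, centred at about (262,320). I'll carry it over to the pad.

Call:
drive_tool:
  steps:
    - [[0, 0, -3.5, 0, 0, 0, 0.1], [-2, -2, -3.5, 0, 0, 0, 0.1], [-5, -5, -3.5, 0, 0, 0, 0.1], [-8.5, -8, -3.5, 0, 0, 0, 0.1], [-12, -11.5, -3.5, 0, 0, 0, 0.1]]

```text
time: 4.4
tool_pos: [0.4945, 0.071, 0.3162]
tool_rot: [0.999, -0.041, -0.001, 0.0]
contact_force: [0.2, 0.7, -3.7]
opening: 0.0197
grasp_force: 59.5
```

Call:
drive_tool:
  steps:
    - [[-3.5, -3.5, 0, 0, 0, 0, 0.1], [-7, -6.5, 0, 0, 0, 0, 0.1], [-9.5, -9.5, 0, 0, 0, 0, 0.1], [-11.8, -11.3, 0, 0, 0, 0, 0.1], [-11.8, -11.3, 0, 0, 0, 0, 0.1]]

```text
time: 4.9
tool_pos: [0.3846, 0.1946, 0.3168]
tool_rot: [0.999, -0.038, -0.001, -0.0]
contact_force: [0.1, -0.6, -3.4]
opening: 0.02
grasp_force: 59.5
```

Call:
drive_tool:
  steps:
    - [[0, 0, 4, 0, 0, 0, 0.1], [0, 0, 9, 0, 0, 0, 0.1], [0, 0, 14, 0, 0, 0, 0.1], [0, 0, 19, 0, 0, 0, 0.1], [0, 0, 22, 0, 0, 0, 0.1]]

```text
time: 5.4
tool_pos: [0.3851, 0.1913, 0.0934]
tool_rot: [0.999, -0.04, -0.003, 0.001]
contact_force: [-0.6, 0.4, -2.8]
opening: 0.0201
grasp_force: 59.5
```

Call:
drive_tool:
  steps:
    - [[0, 0, 0, 0, 0, 0, 0.1], [0, 0, 0, 0, 0, 0, 0.1]]

```text
time: 5.6
tool_pos: [0.3879, 0.1921, 0.0977]
tool_rot: [0.999, -0.04, -0.0, 0.0]
contact_force: [1.5, 1.2, -2.8]
opening: 0.02
grasp_force: 59.7
```

```bash
python3 - <<'E'
from h import *
where(); print(go([.387,.193,.078]))
b=snap('side','s3.png')
u,v=map(int,proj(b,[.387,.193,.05])); 
c=cv2.resize(b['img'][v-50:v+30,u-50:u+50],(800,640)[0:2],interpolation=cv2.INTER_CUBIC)[:600]
cv2.imwrite('pics/c4.png',np.clip(c[:,:,::-1]*1.4,0,255).astype(np.uint8))
E
```

```text
5.6 [0.3879 0.1921 0.0977] open 0.02 grip 59.7 F [ 1.5  1.2 -2.8]
(array([-0.09, -0.08,  1.97]), array([ 0.   ,  0.001, -0.001]))
```

View pics/c4.png

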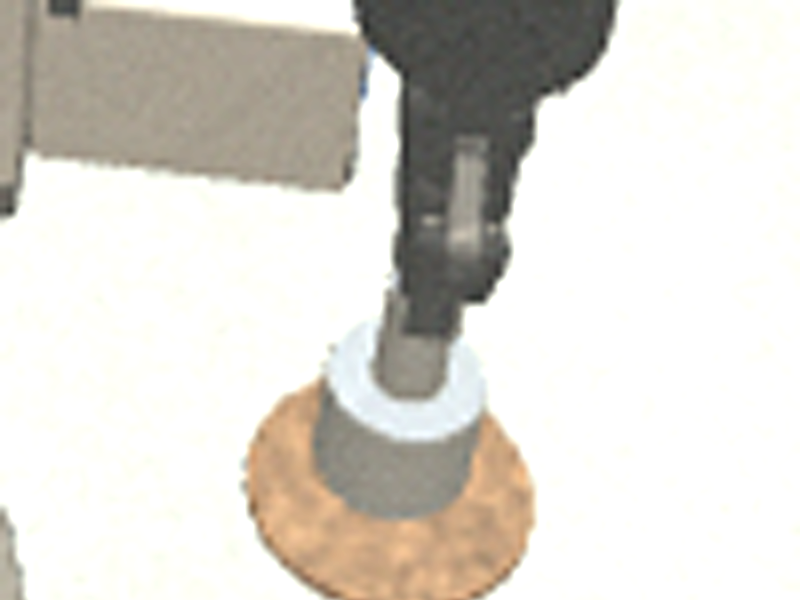

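The block (body at (400,440)) is upright just above the pad (390,490). I'll lower it in small steps until it touches.

Call:
drive_tool:
  steps:
    - [[0, 0, 1, 0, 0, 0, 0.1], [0, 0, 1.6, 0, 0, 0, 0.1], [0, 0, 1.6, 0, 0, 0, 0.1]]

```text
time: 5.95
tool_pos: [0.3881, 0.1927, 0.0818]
tool_rot: [0.999, -0.04, 0.0, -0.0]
contact_force: [-0.1, -0.3, -3.9]
opening: 0.02
grasp_force: 59.7
```

Call:
drive_tool:
  steps:
    - [[0, 0, 0.2, 0, 0, 0, 0.1], [0, 0, 0.3, 0, 0, 0, 0.1], [0, 0, 0.3, 0, 0, 0, 0.1]]

```text
time: 6.25
tool_pos: [0.3902, 0.1931, 0.0817]
tool_rot: [0.999, -0.04, 0.002, -0.0]
contact_force: [-6.0, -0.4, 21.2]
opening: 0.0197
grasp_force: 62.7
```

Call:
drive_tool:
  steps:
    - [[0, 0, -0.2, 0, 0, 0, 0.7], [0, 0, -0.2, 0, 0, 0, 0.7], [0, 0, -0.2, 0, 0, 0, 0.7], [0, 0, -0.2, 0, 0, 0, 0.7], [0, 0, -0.2, 0, 0, 0, 0.7]]

```text
time: 6.75
tool_pos: [0.3876, 0.1924, 0.0803]
tool_rot: [0.999, -0.04, -0.0, 0.0]
contact_force: [0.4, -0.0, -0.4]
opening: 0.0603
grasp_force: 0.0
```

Call:
drive_tool:
  steps:
    - [[0, 0, -2, 0, 0, 0, 0.7], [0, 0, -6, 0, 0, 0, 0.7], [0, 0, -11, 0, 0, 0, 1], [0, 0, -16, 0, 0, 0, 1], [0, 0, -21, 0, 0, 0, 1]]

```text
time: 7.25
tool_pos: [0.3872, 0.1924, 0.2923]
tool_rot: [0.999, -0.04, -0.0, 0.0]
contact_force: [0.2, -0.2, 0.6]
opening: 0.0854
grasp_force: 0.0
```

Call:
drive_tool:
  steps:
    - [[10, 22, 0, 0, 0, 0, 1], [10, 22, 0, 0, 0, 0, 1], [10, 22, 0, 0, 0, 0, 1], [10, 22, 0, 0, 0, 0, 1], [10, 22, 0, 0, 0, 0, 1]]

```text
time: 7.75
tool_pos: [0.4701, -0.0373, 0.2904]
tool_rot: [0.999, -0.041, 0.0, 0.0]
contact_force: [-0.2, 0.7, 0.5]
opening: 0.0853
grasp_force: 0.0
```

Call:
drive_tool:
  steps:
    - [[9, 22, 0, 0, 0, 0, 1], [9, 22, 0, 0, 0, 0, 1], [9, 22, 0, 0, 0, 0, 1], [9, 22, 0, 0, 0, 0, 1], [9, 22, 0, 0, 0, 0, 1]]

```text
time: 8.25
tool_pos: [0.542, -0.2643, 0.2897]
tool_rot: [0.999, -0.041, -0.0, -0.0]
contact_force: [1.4, 0.4, 0.1]
opening: 0.0854
grasp_force: 0.0
```

```bash
python3 - <<'E'
from h import *
where()
t=snap('top','t4.png');b=snap('side','s4.png')
T=np.vstack([t['img'],b['img']]) 
T=cv2.resize(T[:, :],(400,600)); 
a=cv2.resize(t['img'][140:290,150:400],(500,300));d=cv2.resize(b['img'][70:320,150:400],(500,300)[::1])
cv2.imwrite('pics/c5.png',np.vstack([a,d])[:,:,::-1])
print(go([.567,-.286,.075]),go([.567,-.286,.058]))
E
```

```text
8.2 [ 0.542  -0.2643  0.2897] open 0.0854 grip 0.0 F [1.4 0.4 0.1]
(array([ 2.7 ,  1.78, 21.39]), array([ 0.   ,  0.001, -0.005])) (array([ 2.71,  1.78, 23.09]), array([ 0.   ,  0.001, -0.005]))
```

View pics/c5.png

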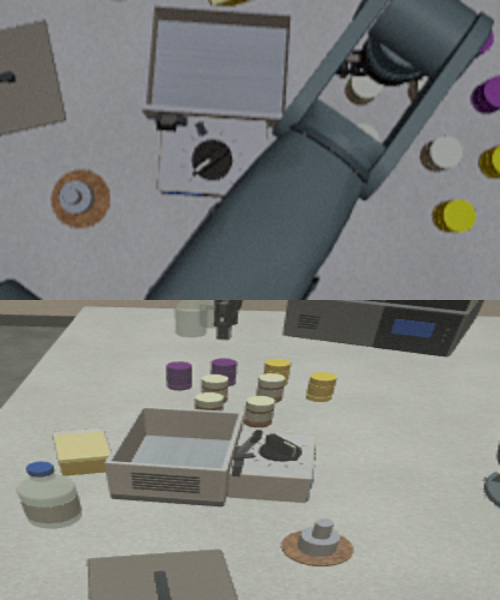

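The block stands on the pad (top half, (75,196)) and the jars look unmoved. I'll pick up jar A next.

Call:
drive_tool:
  steps:
    - [[2.7, 1.8, 4, 0, 0, 0, 1], [2.7, 1.8, 9, 0, 0, 0, 1], [2.7, 1.8, 13.5, 0, 0, 0, 1], [2.7, 1.8, 18, 0, 0, 0, 1], [2.7, 1.8, 21, 0, 0, 0, 1]]

```text
time: 8.85
tool_pos: [0.5654, -0.2792, 0.0763]
tool_rot: [0.999, -0.04, -0.002, -0.002]
contact_force: [-0.1, 0.1, -0.8]
opening: 0.0856
grasp_force: 0.0
```

Call:
drive_tool:
  steps:
    - [[0, 0, 1.5, 0, 0, 0, 1], [0, 0, 1.5, 0, 0, 0, 0.3], [0, 0, 1.5, 0, 0, 0, 0.3], [0, 0, 1.5, 0, 0, 0, 0.3], [0, 0, 1.5, 0, 0, 0, 0.3]]
  force: 50

```text
time: 9.35
tool_pos: [0.569, -0.2828, 0.0685]
tool_rot: [0.999, -0.04, 0.002, 0.002]
contact_force: [-0.2, -2.0, 6.4]
opening: 0.0503
grasp_force: 51.8
```

Call:
drive_tool:
  steps:
    - [[0, 0, -2, 0, 0, 0, 0.3], [0, 0, -6, 0, 0, 0, 0.3], [0, 0, -10, 0, 0, 0, 0.3], [0, 0, -14, 0, 0, 0, 0.3], [0, 0, -18, 0, 0, 0, 0.3]]

```text
time: 9.85
tool_pos: [0.5671, -0.281, 0.2477]
tool_rot: [0.999, -0.04, 0.0, 0.0]
contact_force: [0.4, -0.4, -2.0]
opening: 0.0504
grasp_force: 52.5
```

```bash
python3 - <<'E'
from h import *
where(); print(go(wp(.038,-.055,.26)),wp(.038,-.055,.26))
E
```

```text
9.8 [ 0.5671 -0.281   0.2477] open 0.0504 grip 52.5 F [ 0.4 -0.4 -2. ]
(array([  5.19, -18.29,  -1.23]), array([-0.   , -0.001, -0.   ])) [ 0.63348316 -0.10286085  0.26      ]
```

Call:
drive_tool:
  steps:
    - [[1, -3.5, -0.5, 0, 0, 0, 0.3], [2.5, -8, -0.5, 0, 0, 0, 0.3], [3.7, -12.5, -0.5, 0, 0, 0, 0.3], [4.8, -16.5, -0.5, 0, 0, 0, 0.3], [5.2, -18.3, -0.5, 0, 0, 0, 0.3]]

```text
time: 10.35
tool_pos: [0.6345, -0.0991, 0.2511]
tool_rot: [0.999, -0.038, 0.0, -0.001]
contact_force: [-0.4, -0.2, -3.1]
opening: 0.0503
grasp_force: 52.7
```

Call:
drive_tool:
  steps:
    - [[0, 0, 2, 0, 0, 0, 0.3], [0, 0, 6, 0, 0, 0, 0.3], [0, 0, 10, 0, 0, 0, 0.3], [0, 0, 13, 0, 0, 0, 0.3], [0, 0, 13, 0, 0, 0, 0.3]]

```text
time: 10.85
tool_pos: [0.6298, -0.1022, 0.1152]
tool_rot: [0.999, -0.04, -0.005, -0.001]
contact_force: [-0.4, 0.8, -2.1]
opening: 0.0502
grasp_force: 52.7
```

Call:
drive_tool:
  steps:
    - [[0, 0, 1, 0, 0, 0, 0.3], [0, 0, 1.6, 0, 0, 0, 0.3], [0, 0, 1.6, 0, 0, 0, 0.3]]

```text
time: 11.15
tool_pos: [0.6343, -0.1034, 0.1053]
tool_rot: [0.999, -0.04, 0.001, 0.0]
contact_force: [-0.1, 0.4, -2.6]
opening: 0.0504
grasp_force: 52.8
```

```bash
python3 - <<'E'
from h import *
where(); print(go(wp(.038,-.055,.096)))
t=snap('top','t5.png');b=snap('side','s5.png')
a=cv2.resize(t['img'][120:220,200:330],(520,400))[:300];d=cv2.resize(b['img'][130:255,180:310],(520,500))[:300]
cv2.imwrite('pics/c6.png',np.vstack([a,d])[:,:,::-1])
E
```

```text
11.2 [ 0.6343 -0.1034  0.1053] open 0.0504 grip 52.8 F [-0.1  0.4 -2.6]
(array([-0.09, -0.05,  0.93]), array([ 0.   , -0.001, -0.   ]))
```

View pics/c6.png

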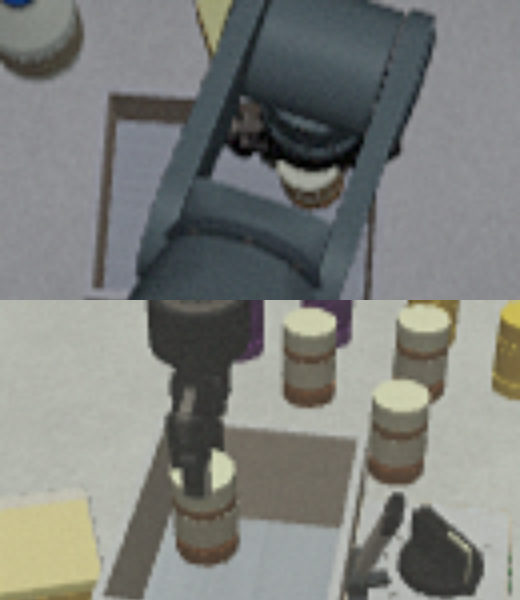

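The jar is inside the chamber near its right wall (lower half, (207,530)), upright and just above the floor. I'll set it down and release it.

Call:
drive_tool:
  steps:
    - [[0, 0, 0.5, 0, 0, 0, 0.3], [0, 0, 0.8, 0, 0, 0, 0.3], [0, 0, 0.8, 0, 0, 0, 0.3]]

```text
time: 11.55
tool_pos: [0.6353, -0.1036, 0.0985]
tool_rot: [0.999, -0.04, 0.002, 0.0]
contact_force: [-1.4, 0.6, 5.3]
opening: 0.0502
grasp_force: 53.8
```

Call:
drive_tool:
  steps:
    - [[0, 0, 0.1, 0, 0, 0, 0.3], [0, 0, 0.1, 0, 0, 0, 0.75], [0, 0, 0.1, 0, 0, 0, 0.75], [0, 0, 0.1, 0, 0, 0, 0.75]]

```text
time: 11.95
tool_pos: [0.634, -0.1034, 0.0956]
tool_rot: [0.999, -0.04, 0.0, 0.0]
contact_force: [0.5, -0.6, 0.4]
opening: 0.064
grasp_force: 0.5
```

Call:
drive_tool:
  steps:
    - [[0, 0, -1.5, 0, 0, 0, 0.75], [0, 0, -4, 0, 0, 0, 0.75], [0, 0, -8, 0, 0, 0, 0.75], [0, 0, -12, 0, 0, 0, 1], [0, 0, -14, 0, 0, 0, 1]]

```text
time: 12.45
tool_pos: [0.6354, -0.1034, 0.2412]
tool_rot: [0.999, -0.04, 0.003, 0.001]
contact_force: [0.7, -0.7, 0.2]
opening: 0.0853
grasp_force: 0.0
```

```bash
python3 - <<'E'
from h import *
where(); print(go([.562,-.394,.075]))
E
```

```text
12.4 [ 0.6354 -0.1034  0.2412] open 0.0853 grip 0.0 F [ 0.7 -0.7  0.2]
(array([-5.1 , 29.53, 16.62]), array([ 0.001, -0.006,  0.   ]))
```

Call:
drive_tool:
  steps:
    - [[-1, 5, 0, 0, 0, 0, 1], [-2, 10, 0, 0, 0, 0, 1], [-3, 15, 0, 0, 0, 0, 1], [-3.8, 19.5, 0, 0, 0, 0, 1], [-4.5, 24, 0, 0, 0, 0, 1]]

```text
time: 12.95
tool_pos: [0.569, -0.3406, 0.2367]
tool_rot: [0.999, -0.04, 0.0, 0.0]
contact_force: [0.5, 0.3, -0.5]
opening: 0.0854
grasp_force: 0.0
```

```bash
cat >> h.py <<'E'
def caps(s,zs=(.085,.115)):
    im=cv2.GaussianBlur(s['img'],(3,3),0).astype(int); m=((im.min(2)>120)&(im[:,:,1]-im[:,:,2]>13)&(im[:,:,0]-im[:,:,2]<45)).astype(np.uint8)
    n,l,st,ce=cv2.connectedComponentsWithStats(m)
    for i in range(1,n):
        if 60<st[i,4]<1500: print(st[i],*[onz(s,*ce[i],z).round(3)[:2] for z in zs])
E
python3 - <<'E'
from h import *
where();b=snap('side','s6.png');caps(b)
print([b['img'][r,c] for r,c in [(152,254),(135,258),(153,283)]])
E
```

```text
12.9 [ 0.569  -0.3406  0.2367] open 0.0854 grip 0.0 F [ 0.5  0.3 -0.5]
[231  69  19  10 101] [ 0.669 -0.983] [ 0.663 -0.911]
[279 125  13  14  87] [ 0.455 -0.415] [ 0.457 -0.365]
[250 132  14   8  85] [ 0.565 -0.395] [ 0.563 -0.346]
[273 149  15  10 105] [ 0.474 -0.278] [ 0.476 -0.234]
[223 168  17  11 145] [ 0.639 -0.148] [ 0.634 -0.11 ]
[176 178  30  34 127] [ 0.763 -0.062] [ 0.753 -0.027]
[159 213  37  24 412] [0.774 0.111] [0.764 0.139]
[array([93, 73, 60], dtype=uint8), array([209, 211, 177], dtype=uint8), array([204, 208, 174], dtype=uint8)]
```

Detection shows jar A standing in the chamber at (0.634,-0.108), B at (0.564,-0.393), C at (0.474,-0.276) and D at (0.455,-0.412). Picking B.

Call:
drive_tool:
  steps:
    - [[0, 5.3, 0, 0, 0, 0, 1], [0, 5.3, 4, 0, 0, 0, 1], [0, 5.3, 9, 0, 0, 0, 1], [0, 5.3, 13, 0, 0, 0, 1], [0, 5.3, 16, 0, 0, 0, 1]]

```text
time: 13.5
tool_pos: [0.5644, -0.3904, 0.0729]
tool_rot: [0.999, -0.04, -0.001, -0.001]
contact_force: [0.3, 0.6, -0.3]
opening: 0.0853
grasp_force: 0.0
```

Call:
drive_tool:
  steps:
    - [[0, 0, 1.2, 0, 0, 0, 1], [0, 0, 1.2, 0, 0, 0, 0.3], [0, 0, 1.2, 0, 0, 0, 0.3], [0, 0, 1.2, 0, 0, 0, 0.3], [0, 0, 1.2, 0, 0, 0, 0.3]]

```text
time: 14.0
tool_pos: [0.5672, -0.3933, 0.067]
tool_rot: [0.999, -0.04, 0.002, 0.002]
contact_force: [-0.6, -1.3, 6.4]
opening: 0.0504
grasp_force: 52.0
```

Call:
drive_tool:
  steps:
    - [[0, 0, -2, 0, 0, 0, 0.3], [0, 0, -6, 0, 0, 0, 0.3], [0, 0, -10, 0, 0, 0, 0.3], [0, 0, -14, 0, 0, 0, 0.3], [0, 0, -18.5, 0, 0, 0, 0.3]]

```text
time: 14.5
tool_pos: [0.565, -0.3909, 0.2499]
tool_rot: [0.999, -0.04, -0.0, -0.0]
contact_force: [1.0, -1.1, -2.2]
opening: 0.0502
grasp_force: 52.6
```

```bash
python3 - <<'E'
from h import *
where(); print(go(wp(.038,.055,.25)),wp(.038,.055,.26))
E
```

```text
14.5 [ 0.565  -0.3909  0.2499] open 0.0502 grip 52.6 F [ 1.  -1.1 -2.2]
(array([ 4.520e+00, -4.026e+01,  3.000e-02]), array([-0.001,  0.001, -0.   ])) [0.64227377 0.00678734 0.26      ]
```

Call:
drive_tool:
  steps:
    - [[0.5, -3, 0, 0, 0, 0, 0.3], [1, -7.5, 0, 0, 0, 0, 0.3], [1.5, -12, 0, 0, 0, 0, 0.3], [2, -16.5, 0, 0, 0, 0, 0.3], [2.5, -21, 0, 0, 0, 0, 0.3]]

```text
time: 15.0
tool_pos: [0.6072, -0.1824, 0.2492]
tool_rot: [0.999, -0.04, 0.0, 0.0]
contact_force: [1.0, -0.6, -1.9]
opening: 0.0506
grasp_force: 52.7
```

Call:
drive_tool:
  steps:
    - [[0.5, -4.5, 0, 0, 0, 0, 0.3], [1, -9, 0, 0, 0, 0, 0.3], [1.5, -13.5, 0, 0, 0, 0, 0.3], [2, -17.5, 0, 0, 0, 0, 0.3], [2, -19.3, 0, 0, 0, 0, 0.3]]

```text
time: 15.5
tool_pos: [0.6428, 0.0105, 0.2492]
tool_rot: [0.999, -0.038, 0.0, -0.001]
contact_force: [0.6, -0.4, -2.5]
opening: 0.0504
grasp_force: 52.8
```

Call:
drive_tool:
  steps:
    - [[0, 0, 2, 0, 0, 0, 0.3], [0, 0, 6, 0, 0, 0, 0.3], [0, 0, 10, 0, 0, 0, 0.3], [0, 0, 13, 0, 0, 0, 0.3], [0, 0, 13, 0, 0, 0, 0.3]]

```text
time: 16.0
tool_pos: [0.6385, 0.0066, 0.1133]
tool_rot: [0.999, -0.04, -0.005, -0.001]
contact_force: [-0.8, 0.0, -3.1]
opening: 0.0501
grasp_force: 52.8
```

```bash
python3 - <<'E'
from h import *
where(); print(go(wp(.038,.055,.096)));b=snap('side','s7.png');caps(b)
E
```

```text
16.0 [0.6385 0.0066 0.1133] open 0.0501 grip 52.8 F [-0.8  0.  -3.1]
(array([ 0.39, -0.05,  1.73]), array([-0.001,  0.01 , -0.001]))
[341   0  21   8 138] [-0.126 -2.581] [-0.1   -2.443]
[297  15  40  24 369] [ 0.221 -1.885] [ 0.233 -1.776]
[279 124  13  15  87] [ 0.455 -0.415] [ 0.458 -0.366]
[273 149  15   9 101] [ 0.474 -0.278] [ 0.476 -0.235]
[231 168   9  11  64] [ 0.626 -0.147] [ 0.622 -0.109]
[176 178  30  34 126] [ 0.764 -0.062] [ 0.754 -0.027]
[227 187   8  12  78] [ 0.631 -0.049] [ 0.626 -0.015]
[159 213  31  25 405] [0.775 0.112] [0.765 0.14 ]
```

Call:
drive_tool:
  steps:
    - [[0, 0, 1, 0, 0, 0, 0.3], [0, 0, 1.8, 0, 0, 0, 0.3], [0, 0, 2.2, 0, 0, 0, 0.3], [0, 0, 2.2, 0, 0, 0, 0.3]]

```text
time: 16.45
tool_pos: [0.6432, 0.0063, 0.0972]
tool_rot: [0.999, -0.04, 0.001, 0.0]
contact_force: [-0.4, -0.2, -2.0]
opening: 0.0504
grasp_force: 52.9
```

Call:
drive_tool:
  steps:
    - [[0, 0, 0.2, 0, 0, 0, 0.3], [0, 0, 0.2, 0, 0, 0, 0.3]]

```text
time: 16.65
tool_pos: [0.6443, 0.0062, 0.097]
tool_rot: [0.999, -0.04, 0.002, 0.0]
contact_force: [-0.7, -0.2, 6.6]
opening: 0.0504
grasp_force: 53.8
```

Call:
drive_tool:
  steps:
    - [[0, 0, 0, 0, 0, 0, 0.75], [0, 0, 0, 0, 0, 0, 0.75], [0, 0, 0, 0, 0, 0, 0.75]]

```text
time: 16.95
tool_pos: [0.6426, 0.0065, 0.0945]
tool_rot: [0.999, -0.04, 0.0, -0.0]
contact_force: [-0.0, 0.2, 0.5]
opening: 0.0637
grasp_force: 0.0
```

Call:
drive_tool:
  steps:
    - [[0, 0, -1.5, 0, 0, 0, 0.75], [0, 0, -4, 0, 0, 0, 0.75], [0, 0, -8, 0, 0, 0, 0.75], [0, 0, -12, 0, 0, 0, 1], [0, 0, -15, 0, 0, 0, 1]]

```text
time: 17.45
tool_pos: [0.6435, 0.0064, 0.2488]
tool_rot: [0.999, -0.04, 0.002, 0.0]
contact_force: [0.7, -0.7, 0.7]
opening: 0.0853
grasp_force: 0.0
```

Call:
drive_tool:
  steps:
    - [[-2, 4, -1, 0, 0, 0, 1], [-4, 8, -1, 0, 0, 0, 1], [-6, 12, -1, 0, 0, 0, 1], [-8, 16, -1, 0, 0, 0, 1], [-10, 20, -1, 0, 0, 0, 1]]

```text
time: 17.95
tool_pos: [0.526, -0.1861, 0.2559]
tool_rot: [0.999, -0.04, 0.001, 0.0]
contact_force: [0.6, -1.0, -0.0]
opening: 0.0851
grasp_force: 0.0
```

```bash
python3 - <<'E'
from h import *
where(); print(go([.474,-.276,.065]));b=snap('side','s8.png');caps(b)
E
```

```text
17.9 [ 0.526  -0.1861  0.2559] open 0.0851 grip 0.0 F [ 0.6 -1.  -0. ]
(array([-4.5 ,  9.36, 19.09]), array([ 0.001, -0.001,  0.   ]))
[ 300   24  103   28 1193] [-0.078 -1.646] [-0.053 -1.547]
[238  67  17  12  81] [ 0.655 -0.995] [ 0.649 -0.922]
[279 130  13   8  75] [ 0.454 -0.413] [ 0.457 -0.364]
[273 149  14   9  98] [ 0.474 -0.278] [ 0.476 -0.235]
[223 168  16  11 132] [ 0.639 -0.148] [ 0.634 -0.11 ]
[176 178  30  26 114] [ 0.763 -0.067] [ 0.753 -0.032]
[216 190  17  12 161] [ 0.646 -0.031] [0.64  0.003]
[160 213  26  24 328] [0.776 0.115] [0.765 0.142]
```

Jars A (0.634,-0.108) and B (0.640,0.004) are standing in the chamber. Picking C.

Call:
drive_tool:
  steps:
    - [[-2.5, 5, 0, 0, 0, 0, 1], [-4.5, 9.4, 0, 0, 0, 0, 1], [-4.5, 9.4, 4, 0, 0, 0, 1], [-4.5, 9.4, 8.5, 0, 0, 0, 1], [-4.5, 9.4, 13, 0, 0, 0, 1]]

```text
time: 18.5
tool_pos: [0.4749, -0.2761, 0.1248]
tool_rot: [0.999, -0.041, 0.001, 0.001]
contact_force: [-0.1, 0.5, -0.7]
opening: 0.0851
grasp_force: 0.0
```

Call:
drive_tool:
  steps:
    - [[0, 0, 4, 0, 0, 0, 1], [0, 0, 6.1, 0, 0, 0, 1], [0, 0, 6.1, 0, 0, 0, 0.3], [0, 0, 6.1, 0, 0, 0, 0.3], [0, 0, 6.1, 0, 0, 0, 0.3]]

```text
time: 19.0
tool_pos: [0.4762, -0.2764, 0.0662]
tool_rot: [0.999, -0.04, 0.002, 0.001]
contact_force: [0.2, -0.2, -1.1]
opening: 0.0506
grasp_force: 52.1
```

Call:
drive_tool:
  steps:
    - [[0, 0, 0, 0, 0, 0, 0.3], [0, 0, -2, 0, 0, 0, 0.3], [0, 0, -7, 0, 0, 0, 0.3], [0, 0, -12, 0, 0, 0, 0.3], [0, 0, -18, 0, 0, 0, 0.3]]

```text
time: 19.5
tool_pos: [0.4743, -0.2745, 0.236]
tool_rot: [0.999, -0.04, 0.0, 0.0]
contact_force: [1.1, -1.1, -1.9]
opening: 0.0505
grasp_force: 53.0
```

```bash
python3 - <<'E'
from h import *
where(); print(go(wp(-.036,-.055,.25)))
E
```

```text
19.5 [ 0.4743 -0.2745  0.236 ] open 0.0505 grip 53.0 F [ 1.1 -1.1 -1.9]
(array([  7.1 , -18.38,  -1.4 ]), array([ 0., -0., -0.]))
```

Call:
drive_tool:
  steps:
    - [[1.4, -3.7, -0.7, 0, 0, 0, 0.3], [3, -8, -0.7, 0, 0, 0, 0.3], [4.8, -12.5, -0.7, 0, 0, 0, 0.3], [6.5, -16.8, -0.7, 0, 0, 0, 0.3], [7.1, -18.4, -0.7, 0, 0, 0, 0.3]]

```text
time: 20.0
tool_pos: [0.5612, -0.0932, 0.2414]
tool_rot: [0.999, -0.038, 0.001, -0.001]
contact_force: [-1.3, -0.5, -1.9]
opening: 0.0501
grasp_force: 53.2
```

Call:
drive_tool:
  steps:
    - [[0, 0, 2, 0, 0, 0, 0.3], [0, 0, 6, 0, 0, 0, 0.3], [0, 0, 10, 0, 0, 0, 0.3], [0, 0, 13, 0, 0, 0, 0.3], [0, 0, 13, 0, 0, 0, 0.3]]

```text
time: 20.5
tool_pos: [0.5564, -0.0957, 0.1063]
tool_rot: [0.999, -0.04, -0.004, -0.002]
contact_force: [-1.2, 0.8, -3.0]
opening: 0.0502
grasp_force: 53.2
```

Call:
drive_tool:
  steps:
    - [[0, 0, 0.8, 0, 0, 0, 0.3], [0, 0, 1.4, 0, 0, 0, 0.3], [0, 0, 1.4, 0, 0, 0, 0.3]]

```text
time: 20.8
tool_pos: [0.5607, -0.0975, 0.0974]
tool_rot: [0.999, -0.04, 0.001, 0.0]
contact_force: [-0.7, 0.1, -2.3]
opening: 0.0506
grasp_force: 53.2
```

```bash
python3 - <<'E'
from h import *
where(); print(go(wp(-.036,-.055,.096)));b=snap('side','s9.png');caps(b)
E
```

```text
20.8 [ 0.5607 -0.0975  0.0974] open 0.0506 grip 53.2 F [-0.7  0.1 -2.3]
(array([-0.1 , -0.05,  0.14]), array([ 0.   , -0.001, -0.   ]))
[342   0  20   8 134] [-0.129 -2.581] [-0.102 -2.443]
[297  15  42  26 582] [ 0.204 -1.846] [ 0.217 -1.738]
[279 125  13  13  81] [ 0.455 -0.416] [ 0.458 -0.367]
[223 168  16  11 137] [ 0.639 -0.148] [ 0.634 -0.11 ]
[176 178  30  27 116] [ 0.76  -0.066] [ 0.75  -0.031]
[216 190  18  12 167] [ 0.646 -0.031] [0.641 0.003]
[159 213  31  24 366] [0.775 0.113] [0.764 0.141]
```

Call:
drive_tool:
  steps:
    - [[0, 0, 0.3, 0, 0, 0, 0.3], [0, 0, 0.3, 0, 0, 0, 0.3], [0, 0, 0.2, 0, 0, 0, 0.75], [0, 0, 0.2, 0, 0, 0, 0.75], [0, 0, 0.2, 0, 0, 0, 0.75]]

```text
time: 21.35
tool_pos: [0.5603, -0.0973, 0.0948]
tool_rot: [0.999, -0.04, 0.0, 0.0]
contact_force: [0.5, -0.5, 0.5]
opening: 0.0645
grasp_force: 0.0
```

Call:
drive_tool:
  steps:
    - [[0, 0, -1.5, 0, 0, 0, 0.75], [0, 0, -4, 0, 0, 0, 0.75], [0, 0, -8, 0, 0, 0, 0.75], [0, 0, -12, 0, 0, 0, 1], [0, 0, -15, 0, 0, 0, 1]]

```text
time: 21.85
tool_pos: [0.5608, -0.0974, 0.2485]
tool_rot: [0.999, -0.04, 0.002, 0.001]
contact_force: [-0.1, -0.1, 0.3]
opening: 0.0855
grasp_force: 0.0
```

Call:
drive_tool:
  steps:
    - [[-1, 4.5, 0, 0, 0, 0, 1], [-2, 9, 0, 0, 0, 0, 1], [-3.5, 13.5, 0, 0, 0, 0, 1], [-5, 18, 0, 0, 0, 0, 1], [-6, 22.5, 0, 0, 0, 0, 1]]

```text
time: 22.35
tool_pos: [0.4812, -0.3182, 0.2459]
tool_rot: [0.999, -0.04, 0.0, 0.0]
contact_force: [1.6, -0.7, 0.1]
opening: 0.0855
grasp_force: 0.0
```

```bash
python3 - <<'E'
from h import *
where(); print(go([.455,-.412,.065]));b=snap('side','s10.png');caps(b)
E
```

```text
22.4 [ 0.4812 -0.3182  0.2459] open 0.0855 grip 0.0 F [ 1.6 -0.7  0.1]
(array([-1.88,  9.54, 18.1 ]), array([ 0.001, -0.001, -0.   ]))
[235  66  27  13 190] [ 0.638 -1.012] [ 0.633 -0.938]
[279 125  13  14  88] [ 0.455 -0.414] [ 0.458 -0.365]
[223 168  17  11 145] [ 0.639 -0.148] [ 0.634 -0.11 ]
[246 171  16  11 145] [ 0.561 -0.138] [ 0.559 -0.1  ]
[159 178  47  60 536] [0.771 0.075] [0.76  0.104]
[216 190  18  12 170] [ 0.646 -0.031] [0.641 0.003]
```

Call:
drive_tool:
  steps:
    - [[-1, 4.8, 0, 0, 0, 0, 0.9], [-1.9, 9.5, 0, 0, 0, 0, 0.9], [-1.9, 9.5, 4, 0, 0, 0, 0.9], [-1.9, 9.5, 8, 0, 0, 0, 0.9], [-1.9, 9.5, 12, 0, 0, 0, 0.9]]

```text
time: 22.9
tool_pos: [0.4557, -0.4106, 0.1244]
tool_rot: [0.999, -0.041, 0.001, 0.001]
contact_force: [0.2, 1.0, -0.3]
opening: 0.0768
grasp_force: 0.0
```

Call:
drive_tool:
  steps:
    - [[0, 0, 4, 0, 0, 0, 0.9], [0, 0, 6.1, 0, 0, 0, 0.9], [0, 0, 6.1, 0, 0, 0, 0.3], [0, 0, 6.1, 0, 0, 0, 0.3], [0, 0, 6.1, 0, 0, 0, 0.3]]

```text
time: 23.4
tool_pos: [0.4567, -0.411, 0.0657]
tool_rot: [0.999, -0.04, 0.001, 0.001]
contact_force: [-0.4, -0.1, -2.2]
opening: 0.0504
grasp_force: 52.1
```

Call:
drive_tool:
  steps:
    - [[0, 0, 0, 0, 0, 0, 0.3], [0, 0, -2, 0, 0, 0, 0.3], [0, 0, -7, 0, 0, 0, 0.3], [0, 0, -12, 0, 0, 0, 0.3], [0, 0, -18.5, 0, 0, 0, 0.3]]

```text
time: 23.9
tool_pos: [0.4556, -0.4096, 0.2363]
tool_rot: [0.999, -0.04, 0.0, 0.0]
contact_force: [0.5, -1.2, -2.1]
opening: 0.0507
grasp_force: 52.9
```

```bash
python3 - <<'E'
from h import *
where(); print(go(wp(-.031,.055,.25)))
E
```

```text
23.9 [ 0.4556 -0.4096  0.2363] open 0.0507 grip 52.9 F [ 0.5 -1.2 -2.1]
(array([  8.37, -43.  ,  -1.39]), array([ 0.001, -0.001, -0.   ]))
```

Call:
drive_tool:
  steps:
    - [[1.5, -3, -0.7, 0, 0, 0, 0.3], [4, -7, -0.7, 0, 0, 0, 0.3], [6, -11.2, -0.7, 0, 0, 0, 0.3], [7.5, -15.7, -0.7, 0, 0, 0, 0.3], [8.4, -20, -0.7, 0, 0, 0, 0.3]]

```text
time: 24.4
tool_pos: [0.5565, -0.2154, 0.2417]
tool_rot: [0.999, -0.04, 0.001, 0.0]
contact_force: [1.2, -0.1, -2.5]
opening: 0.0505
grasp_force: 53.1
```

Call:
drive_tool:
  steps:
    - [[0, -4.8, 0, 0, 0, 0, 0.3], [0, -9.5, 0, 0, 0, 0, 0.3], [0, -14.5, 0, 0, 0, 0, 0.3], [0, -19, 0, 0, 0, 0, 0.3], [0, -23, 0, 0, 0, 0, 0.3]]

```text
time: 24.9
tool_pos: [0.5738, 0.0145, 0.2418]
tool_rot: [0.999, -0.04, 0.001, -0.0]
contact_force: [0.5, 0.0, -2.7]
opening: 0.0509
grasp_force: 53.1
```

Call:
drive_tool:
  steps:
    - [[0, 0, 2, 0, 0, 0, 0.3], [0, 0, 6, 0, 0, 0, 0.3], [0, 0, 10, 0, 0, 0, 0.3], [0, 0, 13, 0, 0, 0, 0.3], [0, 0, 13, 0, 0, 0, 0.3]]

```text
time: 25.4
tool_pos: [0.5703, 0.0128, 0.1066]
tool_rot: [0.999, -0.04, -0.004, -0.001]
contact_force: [-0.2, 0.3, -2.5]
opening: 0.0507
grasp_force: 53.1
```

Call:
drive_tool:
  steps:
    - [[0, 0, 0.8, 0, 0, 0, 0.3], [0, 0, 1.4, 0, 0, 0, 0.3], [0, 0, 1.4, 0, 0, 0, 0.3]]

```text
time: 25.7
tool_pos: [0.5746, 0.0118, 0.0975]
tool_rot: [0.999, -0.04, 0.001, 0.0]
contact_force: [0.0, 0.6, -2.7]
opening: 0.0508
grasp_force: 53.1
```

```bash
python3 - <<'E'
from h import *
where(); print(go(wp(-.031,.055,.096)));b=snap('side','s11.png');caps(b)
E
```

```text
25.7 [0.5746 0.0118 0.0975] open 0.0508 grip 53.1 F [ 0.   0.6 -2.7]
(array([-0.11, -0.04,  0.15]), array([ 0.   , -0.002, -0.   ]))
[341   0  22   8 141] [-0.128 -2.577] [-0.102 -2.439]
[371   3  16   9  89] [-0.332 -2.503] [-0.298 -2.369]
[297  15  57  28 835] [ 0.175 -1.811] [ 0.189 -1.705]
[238  66  23  12 117] [ 0.643 -1.022] [ 0.638 -0.948]
[223 168  16  11 122] [ 0.641 -0.146] [ 0.636 -0.108]
[254 172   8  10  62] [ 0.549 -0.136] [ 0.547 -0.098]
[176 178  30  27 113] [ 0.761 -0.066] [ 0.751 -0.031]
[216 190  18  12 170] [ 0.646 -0.031] [0.64  0.003]
[249 193   7  12  62] [ 0.56  -0.025] [0.558 0.009]
[159 213  31  24 381] [0.776 0.113] [0.765 0.141]
```

Call:
drive_tool:
  steps:
    - [[0, 0, 0.3, 0, 0, 0, 0.3], [0, 0, 0.3, 0, 0, 0, 0.3], [0, 0, 0.2, 0, 0, 0, 0.75], [0, 0, 0.2, 0, 0, 0, 0.75], [0, 0, 0.2, 0, 0, 0, 0.75]]

```text
time: 26.25
tool_pos: [0.574, 0.012, 0.0947]
tool_rot: [0.999, -0.04, 0.0, 0.0]
contact_force: [-0.6, -1.0, 0.5]
opening: 0.0644
grasp_force: 0.0
```

Call:
drive_tool:
  steps:
    - [[0, 0, -1.5, 0, 0, 0, 0.75], [0, 0, -4.5, 0, 0, 0, 0.75], [0, 0, -9, 0, 0, 0, 0.75], [0, 0, -14, 0, 0, 0, 0.75], [0, 0, -18, 0, 0, 0, 0.75]]

```text
time: 26.75
tool_pos: [0.5743, 0.012, 0.2789]
tool_rot: [0.999, -0.04, 0.002, 0.0]
contact_force: [0.6, 0.3, 0.6]
opening: 0.0644
grasp_force: 0.0
```

Call:
drive_tool:
  steps:
    - [[0, -3.5, 0, 0, 0, -0.12, 0.5], [0, -7, 0, 0, 0, -0.26, 0.5], [0, -10.5, 0, 0, 0, -0.4, 0.5], [0, -14, 0, 0, 0, -0.54, 0.5], [0, -17, 0, 0, 0, -0.68, 0.5]]

```text
time: 27.25
tool_pos: [0.5874, 0.1833, 0.2759]
tool_rot: [0.954, 0.298, 0.001, 0.0]
contact_force: [0.3, -0.3, -0.2]
opening: 0.0427
grasp_force: 0.0
```

```bash
python3 - <<'E'
from h import *
where(); print(go([.582,.350,.2],1.766));b=snap('side','s12.png');t=snap('top','t12.png')
caps(b)
# lid: dark brownish-grey plate, in side and top views
for s in (b,t):
    im=cv2.GaussianBlur(s['img'],(5,5),0).astype(int)
    m=((im[:,:,0]>80)&(im[:,:,0]<150)&(im[:,:,0]-im[:,:,2]>10)&(im[:,:,0]-im[:,:,2]<45)).astype(np.uint8)
    if s is b: m[:260]=0
    else: m[:,200:]=0; m[:140]=0; m[230:]=0
    m=cv2.morphologyEx(m,cv2.MORPH_CLOSE,np.ones((9,9)))
    n,l,st,ce=cv2.connectedComponentsWithStats(m); i=1+np.argmax(st[1:,4])
    y,x=np.nonzero(l==i); P=np.array([onz(s,a,c,.018)[:2] for a,c in zip(x,y)]).astype(np.float32)
    print(st[i],cv2.minAreaRect(P))
E
```

```text
27.2 [0.5874 0.1833 0.2759] open 0.0427 grip 0.0 F [ 0.3 -0.3 -0.2]
(array([  9.04, -14.01,   7.6 ]), array([ 1.00e-03, -1.00e-03, -1.16e+00]))
[341   0  18   7  65] [-0.104 -2.621] [-0.078 -2.482]
[303 129  17  27  61] [ 0.354 -0.372] [ 0.361 -0.324]
[159 177  47  61 524] [0.772 0.074] [0.762 0.103]
[216 190  18  12 171] [ 0.646 -0.031] [0.64  0.003]
[240 193  17  12 131] [ 0.568 -0.022] [0.566 0.012]
[ 194  278   84  101 6874] ((0.5821792483329773, 0.3523995876312256), (0.17793536186218262, 0.23767341673374176), 12.34327220916748)
[140 158  30  36 446] ((0.6079766154289246, 0.3148255944252014), (0.12245572358369827, 0.09709764271974564), 3.8096139430999756)
```

The side view puts the lid centre at (0.582,0.352) with yaw about 0.21 rad, unmoved. I'll turn the gripper across the handle.

Call:
drive_tool:
  steps:
    - [[2, -3, 0, 0, 0, -0.14, 0.5], [4, -6, 0, 0, 0, -0.28, 0.5], [6, -9, 0, 0, 0, -0.42, 0.5], [8, -12, 0, 0, 0, -0.56, 0.5], [9, -14.1, 0, 0, 0, -0.7, 0.5]]

```text
time: 27.85
tool_pos: [0.5822, 0.3501, 0.2754]
tool_rot: [0.795, 0.607, 0.0, 0.0]
contact_force: [-0.4, 0.1, 0.2]
opening: 0.0428
grasp_force: 0.0
```

Call:
drive_tool:
  steps:
    - [[0, 0, 2, 0, 0, -0.14, 0.5], [0, 0, 5, 0, 0, -0.28, 0.5], [0, 0, 8, 0, 0, -0.42, 0.5], [0, 0, 10, 0, 0, -0.475, 0.5], [0, 0, 10, 0, 0, -0.475, 0.5]]

```text
time: 28.35
tool_pos: [0.5803, 0.347, 0.1712]
tool_rot: [0.632, 0.775, -0.003, -0.002]
contact_force: [-0.4, 0.1, -0.3]
opening: 0.0428
grasp_force: 0.0
```

```bash
python3 - <<'E'
from h import *
where(); print(go([.582,.351,.047],1.781));b=snap('side','s13.png'); print(bot.read_state()['joint_positions'].round(2))
u,v=map(int,proj(b,[.582,.351,.08])); 
c=cv2.resize(b['img'][v-60:v+60,u-70:u+70],(700,600),interpolation=cv2.INTER_CUBIC)
cv2.imwrite('pics/c7.png',np.clip(c[:,:,::-1]*1.3,0,255).astype(np.uint8)); print(u,v)
E
```

```text
28.4 [0.5803 0.347  0.1712] open 0.0428 grip 0.0 F [-0.4  0.1 -0.3]
(array([ 0.38,  0.33, 12.42]), array([-0.006,  0.001, -0.008]))
[ 0.36  0.45  1.37 -0.    1.33  0.16]
231 308
```

View pics/c7.png

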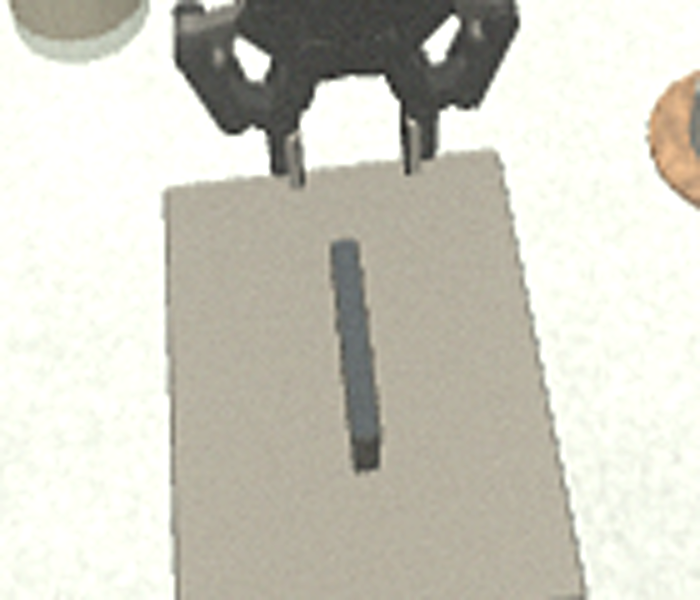

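The jaws (tips at (297,185) and (410,170)) straddle the handle bar (355,340) squarely. I'll go down and grip it.

Call:
drive_tool:
  steps:
    - [[0.2, 0.1, 4, 0, 0, 0, 0.5], [0.2, 0.1, 8, 0, 0, 0, 0.5], [0.2, 0.1, 10.5, 0, 0, 0, 0.5], [0.2, 0.1, 12.1, 0, 0, 0, 0.5], [0.2, 0.1, 12.1, 0, 0, 0, 0.5]]

```text
time: 28.9
tool_pos: [0.5824, 0.3503, 0.0527]
tool_rot: [0.632, 0.775, -0.001, -0.0]
contact_force: [0.0, 0.5, -0.6]
opening: 0.0425
grasp_force: 0.0
```

Call:
drive_tool:
  steps:
    - [[0, 0, 0, 0, 0, 0, 0.5], [0, 0, 0, 0, 0, 0, 0], [0, 0, 0, 0, 0, 0, 0], [0, 0, 0, 0, 0, 0, 0], [0, 0, 0, 0, 0, 0, 0]]
  force: 100

```text
time: 29.4
tool_pos: [0.5831, 0.351, 0.0542]
tool_rot: [0.631, 0.775, 0.0, 0.0]
contact_force: [-0.1, -0.3, 1.1]
opening: 0.0004
grasp_force: 0.0
```

Call:
drive_tool:
  steps:
    - [[0, 0, -1, 0, 0, 0, 0], [0, 0, -4, 0, 0, 0, 0], [0, 0, -8, 0, 0, 0, 0], [0, 0, -12.5, 0, 0, 0, 0], [0, 0, -17, 0, 0, 0, 0]]

```text
time: 29.9
tool_pos: [0.5824, 0.3507, 0.2258]
tool_rot: [0.631, 0.775, -0.0, -0.0]
contact_force: [0.3, 0.1, -0.7]
opening: 0.0001
grasp_force: 0.0
```

```bash
python3 - <<'E'
from h import *
where(); print(go(wp(0,0,.27),1.491));b=snap('side','s14.png')
im=cv2.GaussianBlur(b['img'],(5,5),0); print(bot.read_state()['ft_torque'].round(2))
caps(b)
E
```

```text
29.9 [0.5824 0.3507 0.2258] open 0.0001 grip 0.0 F [ 0.3  0.1 -0.7]
(array([-39.11,  -6.29,  -4.42]), array([-0.   ,  0.   ,  0.284]))
[-0.   -0.07 -0.01]
[249 172  14  10 106] [ 0.555 -0.134] [ 0.554 -0.096]
[159 177  45  66 698] [0.773 0.088] [0.762 0.116]
[249 193   8  12  66] [ 0.558 -0.023] [0.557 0.01 ]
```

```bash
python3 - <<'E'
from h import *
b=snap('side','s15.png');where()
cv2.imwrite('pics/c8.png',np.clip(cv2.resize(b['img'],(800,600),interpolation=cv2.INTER_CUBIC)[:,:,::-1]*1.3,0,255).astype(np.uint8))
E
```

```text
30.0 [0.5867 0.3525 0.2338] open 0.0001 grip 0.0 F [ 1.  -0.5  0.9]
```

View pics/c8.png

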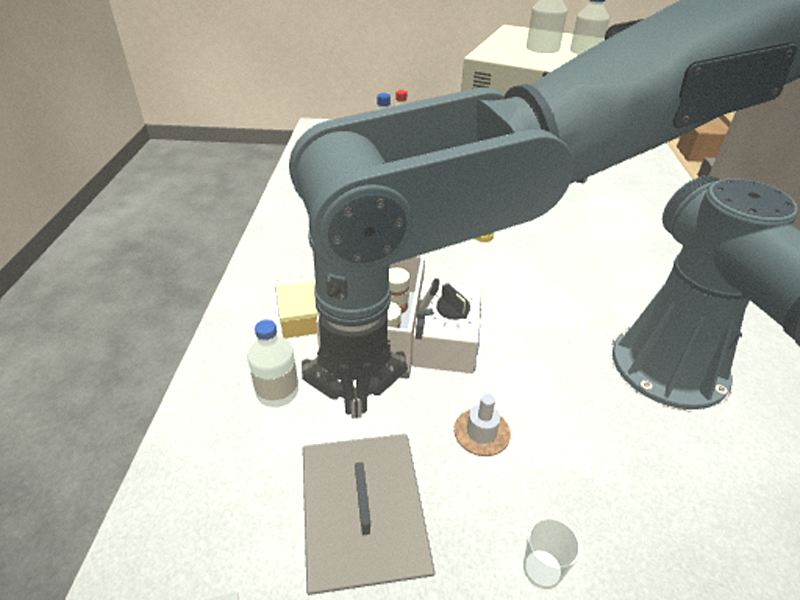

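```bash
python3 - <<'E'
from h import *
b=bot.snapshot('side')
print('tips obs (220.4,285),(243,282)')
for z in (.0,.017,-.01,-.02): print(z,np.round(proj(b,[.5803,.347,.1712-z]),1))
S=lambda x,y,z:onz(b,(x+.5)*.64-.5,(y+.5)*.64-.5,z).round(4)
for z in (.054,.018): print([S(*p,z) for p in [(360,463),(365,528),(303,444),(407,435),(433,574),(307,590)]])
st=bot.read_state()
print('now tip obs',(356*.64,415*.64),[np.round(proj(b,st['tool_pos']-[0,0,z]),1) for z in (-.01,0,.017)])
E
```

```text
tips obs (220.4,285),(243,282)
0.0 [231.4 283.4]
0.017 [231.6 288. ]
-0.01 [231.3 280.7]
-0.02 [231.2 277.9]
[array([0.5907, 0.3036, 0.054 ]), array([0.5717, 0.4081, 0.054 ]), array([0.6866, 0.2757, 0.054 ]), array([0.5193, 0.2456, 0.054 ]), array([0.4738, 0.465 , 0.054 ]), array([0.6387, 0.4971, 0.054 ])]
[array([0.5941, 0.2807, 0.018 ]), array([0.5743, 0.3902, 0.018 ]), array([0.6946, 0.2515, 0.018 ]), array([0.5194, 0.22  , 0.018 ]), array([0.4718, 0.4497, 0.018 ]), array([0.6444, 0.4833, 0.018 ])]
now tip obs (227.84, 265.6) [array([227.9, 265.3]), array([228.1, 268.4]), array([228.3, 273.4])]
```

The tips sit about 24 mm further back than I assumed: the shut tips project at v=266 px, against 273 expected. That means the fingers closed above the bar. I'll reopen and go lower in steps, watching the force.

Call:
drive_tool:
  steps:
    - [[0, 0, 0, 0, 0, 0, 0.5], [0, 0, 4, 0, 0, 0, 0.5], [0, 0, 8.5, 0, 0, 0, 0.5], [0, 0, 13, 0, 0, 0, 0.5], [0, 0, 16, 0, 0, 0, 0.5]]

```text
time: 30.55
tool_pos: [0.579, 0.3494, 0.0573]
tool_rot: [0.631, 0.775, -0.004, -0.002]
contact_force: [-0.3, 0.1, 0.6]
opening: 0.0429
grasp_force: 0.0
```

Call:
drive_tool:
  steps:
    - [[0, 0, 1, 0, 0, 0, 0.5], [0, 0, 1.8, 0, 0, 0, 0.5], [0, 0, 2.5, 0, 0, 0, 0.5], [0, 0, 2.5, 0, 0, 0, 0.5]]

```text
time: 30.95
tool_pos: [0.5831, 0.351, 0.0389]
tool_rot: [0.631, 0.775, 0.0, 0.0]
contact_force: [0.4, -0.6, 0.0]
opening: 0.0425
grasp_force: 0.0
```

Call:
drive_tool:
  steps:
    - [[0, 0, 0.5, 0, 0, 0, 0.5], [0, 0, 0.9, 0, 0, 0, 0.5], [0, 0, 0.9, 0, 0, 0, 0.5]]

```text
time: 31.25
tool_pos: [0.5827, 0.3508, 0.0294]
tool_rot: [0.631, 0.775, -0.0, -0.0]
contact_force: [0.0, 0.4, -0.7]
opening: 0.0425
grasp_force: 0.0
```

```bash
python3 - <<'E'
from h import *
b=snap('side','s16.png');where()
u,v=map(int,proj(b,[.582,.351,.06])); 
c=cv2.resize(b['img'][v-45:v+45,u-60:u+60],(800,600),interpolation=cv2.INTER_CUBIC)
cv2.imwrite('pics/c9.png',np.clip(c[:,:,::-1]*1.5,0,255).astype(np.uint8))
E
```

```text
31.3 [0.5827 0.3508 0.0296] open 0.0427 grip 0.0 F [ 0.5 -0.7  0.7]
```

View pics/c9.png

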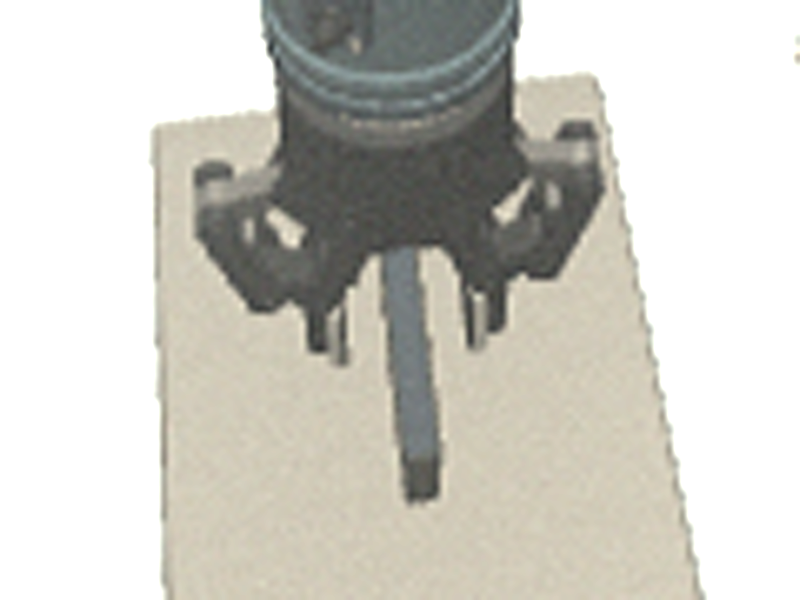

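The jaws (tips (340,360) and (477,345)) are now on either side of the bar with no contact force. Closing.

Call:
drive_tool:
  steps:
    - [[0, 0, 0.2, 0, 0, 0, 0.4], [0, 0, 0.2, 0, 0, 0, 0], [0, 0, 0.2, 0, 0, 0, 0], [0, 0, 0.2, 0, 0, 0, 0], [0, 0, 0.2, 0, 0, 0, 0]]
  force: 100

```text
time: 31.8
tool_pos: [0.5829, 0.3509, 0.0278]
tool_rot: [0.631, 0.775, 0.0, 0.0]
contact_force: [-1.0, -1.7, 1.9]
opening: 0.012
grasp_force: 99.2
```

Call:
drive_tool:
  steps:
    - [[0, 0, -1, 0, 0, 0, 0], [0, 0, -4, 0, 0, 0, 0], [0, 0, -4, 0, 0, 0, 0]]

```text
time: 32.1
tool_pos: [0.5855, 0.352, 0.0717]
tool_rot: [0.631, 0.775, 0.003, 0.002]
contact_force: [0.8, 0.3, -2.6]
opening: 0.0116
grasp_force: 98.7
```

```bash
python3 - <<'E'
from h import *
where(); print(go(wp(0,0,.27),1.491)); print(bot.read_state()['ft_torque'].round(2),bot.read_state()['tool_rot'].round(4))
E
```

```text
32.1 [0.5855 0.352  0.0717] open 0.0116 grip 98.7 F [ 0.8  0.3 -2.6]
(array([-39.14,  -6.48, -19.93]), array([ 0.007, -0.002,  0.284]))
[ 0.06 -0.17  0.  ] [0.6314 0.7754 0.0031 0.0017]
```

Gripped (opening 12 mm, 99 N). Before carrying it over, I'll refine the chamber pose from the first unobstructed top picture.

Call:
drive_tool:
  steps:
    - [[0, 0, -3, 0, 0, 0, 0], [0, 0, -7, 0, 0, 0, 0], [0, 0, -12, 0, 0, 0, 0], [0, 0, -17, 0, 0, 0, 0], [0, 0, -20, 0, 0, 0, 0]]

```text
time: 32.6
tool_pos: [0.5839, 0.3513, 0.2716]
tool_rot: [0.631, 0.775, 0.002, 0.001]
contact_force: [0.7, -0.4, -2.8]
opening: 0.0116
grasp_force: 98.7
```

```bash
python3 - <<'E'
from h import *
where(); s=bot.snapshot('top'); im=cv2.imread('pics/t1.png')[:,:,::-1]
g=cv2.bilateralFilter(np.ascontiguousarray(im),5,30,3).astype(int)
print([g[r,c].tolist() for r,c in [(180,240),(160,235),(200,228),(215,330),(205,250),(148,250),(197,250)]])
d=g[:,:,2]-g[:,:,0]; m=((d>3)&(g[:,:,2]>120)).astype(np.uint8); m[:140]=0;m[204:]=0;m[:,:215]=0;m[:,305:]=0
m=cv2.morphologyEx(m,cv2.MORPH_OPEN,np.ones((3,3))); m=cv2.morphologyEx(m,cv2.MORPH_CLOSE,np.ones((15,15)))
n,l,st,ce=cv2.connectedComponentsWithStats(m);i=1+np.argmax(st[1:,4]);print(st[i]);M=l==i
def line(pts,z,ax):
    P=np.array([onz(s,u,v,z)[:2] for u,v in pts]); a=P[:,ax];c=P[:,1-ax]; k=np.polyfit(c,a,1)
    r=a-np.polyval(k,c); ok=abs(r)<.004; k=np.polyfit(c[ok],a[ok],1); return k
rows=range(st[i,1]+8,st[i,1]+st[i,3]-8); cols=range(st[i,0]+8,st[i,0]+st[i,2]-8)
L=line([(np.nonzero(M[r])[0][0]-.5,r) for r in rows],.03,1)
Rr=line([(np.nonzero(M[r])[0][-1]+.5,r) for r in rows],.03,1)
F=line([(c,np.nonzero(M[:,c])[0][0]-.5) for c in cols],.03,0)
N=line([(c,np.nonzero(M[:,c])[0][-1]+.5) for c in cols],.128,0)
for n,k,x0 in (('L',L,.6),('R',Rr,.6),('F',F,-.045),('N',N,-.045)): print(n,'slope',k[0].round(4),'at',np.polyval(k,x0).round(4))
gg=cv2.resize(cv2.cvtColor(np.ascontiguousarray(im),cv2.COLOR_RGB2GRAY)[200:242,225:285],None,fx=4,fy=4,interpolation=cv2.INTER_CUBIC)
D=((gg<60)*1).astype(np.uint8); D=cv2.morphologyEx(D,cv2.MORPH_OPEN,np.ones((9,9)))
n,l,st,ce=cv2.connectedComponentsWithStats(D)
for i in range(1,n): print(st[i],onz(s,225+(ce[i][0]+.5)/4-.5,200+(ce[i][1]+.5)/4-.5,.1).round(4))
E
```

```text
32.6 [0.5839 0.3513 0.2716] open 0.0116 grip 98.7 F [ 0.7 -0.4 -2.8]
[[116, 120, 130], [117, 121, 131], [36, 37, 40], [149, 152, 150], [36, 39, 46], [62, 57, 52], [57, 52, 47]]
[ 215  140   90   64 5549]
L slope 0.0034 at 0.1075
R slope -0.0254 at -0.1987
F slope 0.0138 at 0.7245
N slope 0.012 at 0.4914
[ 12   0  61  21 791] [0.5001 0.0358 0.1   ]
[235   0   5   6  30] [ 0.5043 -0.1236  0.1   ]
[ 96   7  15  22 266] [ 0.4929 -0.0151  0.1   ]
[  85   41   79   79 4539] [ 0.444  -0.0334  0.1   ]
```

```bash
python3 - <<'E'
from h import *
s=bot.snapshot('top'); im=cv2.imread('pics/t1.png')[:,:,::-1].astype(np.float32)
d=cv2.GaussianBlur(im[:,:,2]-im[:,:,0],(5,5),0)
m=(d>7).astype(np.uint8); m[:140]=0;m[200:]=0;m[:,:215]=0;m[:,305:]=0
m=cv2.morphologyEx(m,cv2.MORPH_OPEN,np.ones((3,3))); n,l,st,ce=cv2.connectedComponentsWithStats(m);i=1+np.argmax(st[1:,4]);print(st[i]);M=l==i
def line(pts,z,ax):
    P=np.array([onz(s,u,v,z)[:2] for u,v in pts]); a=P[:,ax];c=P[:,1-ax]; k=np.polyfit(c,a,1)
    for _ in range(3):
        r=a-np.polyval(k,c); ok=abs(r-np.median(r))<.004; k=np.polyfit(c[ok],a[ok],1)
    return k,ok.mean()
rows=range(st[i,1]+8,st[i,1]+st[i,3]-8); cols=range(st[i,0]+8,st[i,0]+st[i,2]-8)
Q=[('L',line([(np.nonzero(M[r])[0][0]-.5,r) for r in rows],.03,1),.6),
('R',line([(np.nonzero(M[r])[0][-1]+.5,r) for r in rows],.03,1),.6),
('F',line([(c,np.nonzero(M[:,c])[0][0]-.5) for c in cols],.03,0),-.045),
('N',line([(c,np.nonzero(M[:,c])[0][-1]+.5) for c in cols],.128,0),-.045)]
for n,(k,f),x0 in Q: print(n,'slope',k[0].round(4),'at',np.polyval(k,x0).round(4),round(f,2))
E
```

```text
[ 227  151   66   47 2683]
L slope -0.081 at 0.0634 1.0
R slope -0.0831 at -0.1533 1.0
F slope 0.081 at 0.6796 1.0
N slope 0.0765 at 0.5164 1.0
```

Call:
drive_tool:
  steps:
    - [[-2.5, -0.4, 0, 0, 0, 0.05, 0], [-6, -1, 0, 0, 0, 0.1, 0], [-10, -1.6, 0, 0, 0, 0.18, 0], [-14, -2.3, 0, 0, 0, 0.24, 0], [-18, -3, 0, 0, 0, 0.284, 0]]

```text
time: 33.2
tool_pos: [0.5885, 0.167, 0.2641]
tool_rot: [0.735, 0.678, -0.002, -0.001]
contact_force: [0.1, -0.2, -3.5]
opening: 0.0117
grasp_force: 98.6
```

```bash
sed -i 's/W=(np.array(\[.600,-.045\]),-.08)/W=(np.array([.5995,-.045]),-.081)/' h.py; python3 - <<'E'
from h import *
where(); print(go(wp(0,0,.255),1.490))
E
```

```text
33.2 [0.5885 0.167  0.2641] open 0.0117 grip 98.6 F [ 0.1 -0.2 -3.5]
(array([-21.04,   2.83,   0.91]), array([-0.004,  0.001, -0.001]))
```

Call:
drive_tool:
  steps:
    - [[-4, 0.6, 0, 0, 0, 0, 0], [-9, 1.3, 0, 0, 0, 0, 0], [-14, 2, 0, 0, 0, 0, 0], [-18.5, 2.5, 0, 0, 0, 0, 0], [-21, 2.8, 0, 0, 0, 0, 0]]

```text
time: 33.7
tool_pos: [0.5997, -0.0467, 0.2642]
tool_rot: [0.736, 0.677, -0.001, -0.001]
contact_force: [0.4, 0.1, -3.5]
opening: 0.0113
grasp_force: 98.6
```

Call:
drive_tool:
  steps:
    - [[0, 0, 0, 0, 0, 0, 0], [0, 0, 2, 0, 0, 0, 0], [0, 0, 4, 0, 0, 0, 0], [0, 0, 4, 0, 0, 0, 0]]

```text
time: 34.1
tool_pos: [0.5979, -0.0416, 0.2218]
tool_rot: [0.735, 0.678, -0.002, -0.004]
contact_force: [-0.6, 0.3, -2.9]
opening: 0.012
grasp_force: 98.5
```

```bash
python3 - <<'E'
from h import *
where(); print(go(wp(0,0,.146),1.490))
b=snap('side','s17.png');t=snap('top','t17.png')
a=cv2.resize(t['img'][120:220,200:330],(390,300));d=cv2.resize(b['img'][100:250,170:330],(640,600))
cv2.imwrite('pics/c10.png',np.clip(d[:,:,::-1]*1.3,0,255).astype(np.uint8))
E
```

```text
34.1 [ 0.5979 -0.0416  0.2218] open 0.012 grip 98.5 F [-0.6  0.3 -2.9]
(array([-0.34,  0.26,  7.57]), array([-0.009, -0.002,  0.001]))
```

View pics/c10.png

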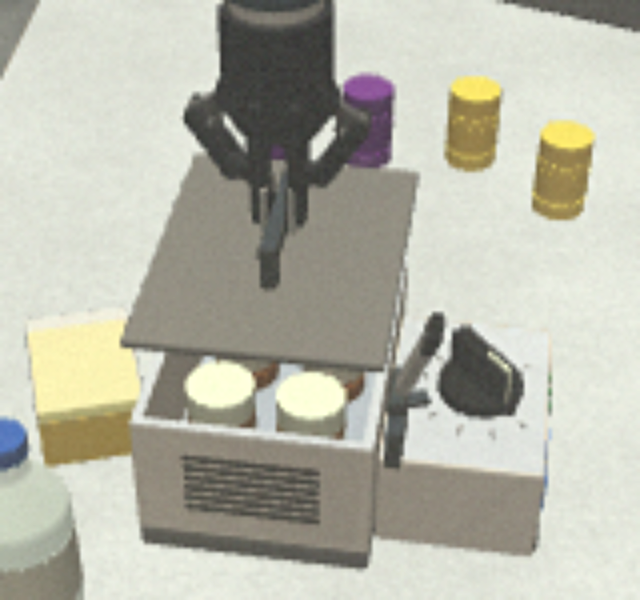

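The lid hangs level over the chamber (plate corners (197,158), (418,175), (385,365) and (125,345)), and the jars stand inside. I'll check the centre offset and then lower it.

Call:
drive_tool:
  steps:
    - [[0, 0, 1, 0, 0, 0, 0], [0, 0, 2.5, 0, 0, 0, 0], [0, 0, 4, 0, 0, 0, 0], [0, 0, 4.5, 0, 0, 0, 0], [0, 0, 4.5, 0, 0, 0, 0]]

```text
time: 34.7
tool_pos: [0.5999, -0.0428, 0.1806]
tool_rot: [0.735, 0.678, -0.001, -0.001]
contact_force: [0.8, -0.5, -2.8]
opening: 0.0115
grasp_force: 98.5
```

```bash
python3 - <<'E'
from h import *
b=snap('side','s18.png')
for z in (.21,.214):
    P=np.array([onz(b,170+(x+.5)/4-.5,100+(y+.5)/4-.5,z)[:2] for x,y in [(197,158),(418,175),(385,365),(125,345)]]); print(P.round(3).tolist(),P.mean(0).round(4))
where(); print(go(wp(0,0,.146),1.490))
E
```

```text
[[0.675, -0.159], [0.499, -0.15], [0.517, 0.081], [0.692, 0.075]] [ 0.5958 -0.0385]
[[0.674, -0.153], [0.499, -0.144], [0.517, 0.085], [0.69, 0.079]] [ 0.5953 -0.033 ]
34.8 [ 0.6006 -0.043   0.1818] open 0.0114 grip 98.5 F [-0.6  0.4 -3.4]
(array([-0.21, -0.09,  3.58]), array([-0.001, -0.   ,  0.001]))
```

Call:
drive_tool:
  steps:
    - [[-0.3, 0, 0, 0, 0, 0, 0], [-0.3, 0, 1, 0, 0, 0, 0], [-0.3, 0, 2, 0, 0, 0, 0], [-0.3, 0, 2.6, 0, 0, 0, 0], [-0.3, 0, 2.6, 0, 0, 0, 0]]

```text
time: 35.25
tool_pos: [0.5996, -0.0458, 0.1546]
tool_rot: [0.735, 0.678, -0.001, -0.001]
contact_force: [-0.8, 0.9, -4.7]
opening: 0.0113
grasp_force: 98.5
```

Call:
drive_tool:
  steps:
    - [[0, 0, 0.4, 0, 0, 0, 0], [0, 0, 0.4, 0, 0, 0, 0]]

```text
time: 35.45
tool_pos: [0.6006, -0.046, 0.1521]
tool_rot: [0.735, 0.678, -0.0, -0.0]
contact_force: [-0.0, -0.1, -3.3]
opening: 0.0114
grasp_force: 98.6
```

Call:
drive_tool:
  steps:
    - [[0, 0, 0.4, 0, 0, 0, 0], [0, 0, 0.4, 0, 0, 0, 0]]

```text
time: 35.65
tool_pos: [0.6005, -0.046, 0.1481]
tool_rot: [0.735, 0.678, -0.0, -0.0]
contact_force: [-0.8, -0.5, -3.2]
opening: 0.0115
grasp_force: 98.6
```

The lip is inside the walls without touching. I'll lower it the last millimetres and release.

Call:
drive_tool:
  steps:
    - [[0, 0, 0.2, 0, 0, 0, 0], [0, 0, 0.2, 0, 0, 0, 0]]

```text
time: 35.85
tool_pos: [0.6006, -0.0461, 0.1463]
tool_rot: [0.735, 0.678, -0.0, -0.0]
contact_force: [-0.9, 0.4, -4.2]
opening: 0.0116
grasp_force: 98.6
```

Call:
drive_tool:
  steps:
    - [[0, 0, 0.1, 0, 0, 0, 0], [0, 0, 0.1, 0, 0, 0, 0.4], [0, 0, 0.1, 0, 0, 0, 0.4], [0, 0, 0.1, 0, 0, 0, 0.4], [0, 0, 0.1, 0, 0, 0, 0.4]]

```text
time: 36.35
tool_pos: [0.601, -0.0461, 0.1459]
tool_rot: [0.735, 0.678, 0.0, 0.0]
contact_force: [-0.4, 0.1, 0.1]
opening: 0.0338
grasp_force: 0.0
```

Call:
drive_tool:
  steps:
    - [[0, 0, -1, 0, 0, 0, 0.4], [0, 0, -3, 0, 0, 0, 0.4], [0, 0, -7, 0, 0, 0, 0.4], [0, 0, -11, 0, 0, 0, 0.4], [0, 0, -15, 0, 0, 0, 0.4]]

```text
time: 36.85
tool_pos: [0.6006, -0.046, 0.2979]
tool_rot: [0.735, 0.678, 0.0, 0.0]
contact_force: [0.6, -0.5, 0.6]
opening: 0.0343
grasp_force: 0.0
```

```bash
python3 - <<'E'
from h import *
where(); b=snap('side','s19.png');t=snap('top')
st=bot.read_state(); print(st['joint_positions'].round(2))
# lid plate in side view, top at .146
im=cv2.GaussianBlur(b['img'],(5,5),0).astype(int)
m=((im[:,:,0]>80)&(im[:,:,0]<150)&(im[:,:,0]-im[:,:,2]>10)&(im[:,:,0]-im[:,:,2]<45)).astype(np.uint8); m[:140]=0;m[260:]=0;m[:,:180]=0;m[:,300:]=0
n,l,s2,ce=cv2.connectedComponentsWithStats(m)
for i in range(1,n):
    if s2[i,4]>300: print(s2[i])
cv2.imwrite('pics/c11.png',np.clip(cv2.resize(b['img'][120:250,190:320],(600,600),interpolation=cv2.INTER_CUBIC)[:,:,::-1]*1.3,0,255).astype(np.uint8))
E
```

```text
36.9 [ 0.6006 -0.046   0.2979] open 0.0343 grip 0.0 F [ 0.6 -0.5  0.6]
[-0.27  0.18  1.44  0.    1.51 -0.19]
[ 180  158  120   81 4605]
```

View pics/c11.png

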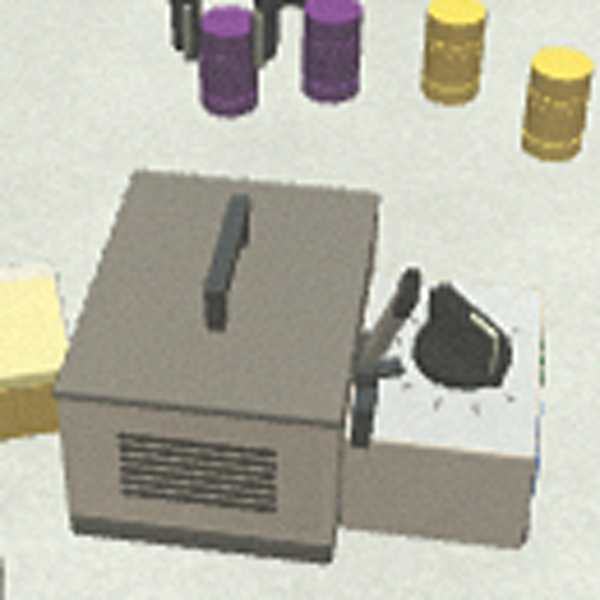

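The lid is seated squarely on the rim (corners (135,172), (378,193), (340,422) and (60,390)). Next I'll close the fingers, turn and go behind the clamp.

Call:
drive_tool:
  steps:
    - [[1.4, -3.5, 0, 0, 0, -0.14, 0], [2.8, -7, 0, 0, 0, -0.28, 0], [4.2, -10.5, 0, 0, 0, -0.42, 0], [5.6, -14, 0, 0, 0, -0.56, 0], [7.1, -17.6, 0, 0, 0, -0.7, 0]]

```text
time: 37.45
tool_pos: [0.4295, 0.0393, 0.2955]
tool_rot: [0.455, 0.89, 0.0, 0.0]
contact_force: [0.2, -0.0, 0.5]
opening: -0.0002
grasp_force: 0.0
```

Call:
drive_tool:
  steps:
    - [[0, 0, 0, 0, 0, -0.14, 0], [0, 0, 0, 0, 0, -0.28, 0], [0, 0, 0, 0, 0, -0.42, 0], [0, 0, 0, 0, 0, -0.56, 0], [0, 0, 0, 0, 0, -0.7, 0]]

```text
time: 37.95
tool_pos: [0.4308, 0.0388, 0.2957]
tool_rot: [0.122, 0.993, -0.0, 0.0]
contact_force: [0.8, 0.0, 0.3]
opening: 0.0
grasp_force: 0.0
```

Call:
drive_tool:
  steps:
    - [[0, 0, 0, 0, 0, -0.1, 0], [0, 0, 0, 0, 0, -0.17, 0], [0, 0, 0, 0, 0, -0.17, 0]]

```text
time: 38.25
tool_pos: [0.4309, 0.0388, 0.2957]
tool_rot: [0.04, 0.999, -0.0, 0.0]
contact_force: [0.5, -0.1, -0.2]
opening: 0.0002
grasp_force: 0.0
```

```bash
python3 - <<'E'
from h import *
where(); print(go(wp(-.17,.07,.176),3.06),go(wp(-.05,.07,.176),3.06)); print(bot.read_state()['joint_positions'].round(2))
b=snap('side','s20.png')
g=b['img'].astype(int).max(2); u,v=proj(b,bot.read_state()['tool_pos']); print('tcp px',u,v)
m=(g<75); 
for r in range(int(v)-20,int(v)+15,2):
    x=np.nonzero(m[r,int(u)-15:int(u)+15])[0]; print(r,(x.min()+int(u)-15,x.max()+int(u)-15,len(x)) if len(x) else None)
E
```

```text
38.2 [0.4309 0.0388 0.2957] open 0.0002 grip 0.0 F [ 0.5 -0.1 -0.2]
(array([-4.800e-01,  1.000e-02,  1.197e+01]), array([-0.   ,  0.   ,  0.001])) (array([-12.48,   0.  ,  11.97]), array([-0.   ,  0.   ,  0.001]))
[-0.19 -0.21  1.85  0.    1.51 -1.68]
tcp px 301.2951958246112 156.83442199105627
136 (np.int64(299), np.int64(310), 11)
138 (np.int64(299), np.int64(309), 11)
140 (np.int64(299), np.int64(309), 11)
142 (np.int64(298), np.int64(308), 11)
144 (np.int64(299), np.int64(308), 10)
146 (np.int64(300), np.int64(305), 6)
148 (np.int64(300), np.int64(305), 6)
150 (np.int64(300), np.int64(305), 6)
152 (np.int64(300), np.int64(304), 5)
154 (np.int64(299), np.int64(304), 6)
156 None
158 None
160 None
162 None
164 None
166 None
168 None
170 None
```

Call:
drive_tool:
  steps:
    - [[0, 0, 4, 0, 0, 0, 0], [0, 0, 8, 0, 0, 0, 0], [0, 0, 11, 0, 0, 0, 0], [0, 0, 12, 0, 0, 0, 0], [0, 0, 12, 0, 0, 0, 0]]

```text
time: 38.8
tool_pos: [0.4301, 0.0389, 0.1746]
tool_rot: [0.041, 0.999, 0.0, -0.001]
contact_force: [0.3, -0.4, 0.6]
opening: -0.0002
grasp_force: 0.0
```

Call:
drive_tool:
  steps:
    - [[-2, 0, 0, 0, 0, 0, 0], [-4, 0, 0, 0, 0, 0, 0], [-6, 0, 0, 0, 0, 0, 0], [-7.5, 0, 0, 0, 0, 0, 0], [-9, 0, 0, 0, 0, 0, 0]]

```text
time: 39.3
tool_pos: [0.5221, 0.0314, 0.1775]
tool_rot: [0.041, 0.999, -0.0, 0.001]
contact_force: [-2.7, -0.4, -0.5]
opening: 0.0001
grasp_force: 0.8
```

```bash
python3 - <<'E'
from h import *
where(); print(go(wp(-.05,.07,.176),3.06))
b=snap('side','s21.png')
cv2.imwrite('pics/c12.png',np.clip(cv2.resize(b['img'][110:240,190:320],(600,600),interpolation=cv2.INTER_CUBIC)[:,:,::-1]*1.3,0,255).astype(np.uint8))
E
```

```text
39.3 [0.5221 0.0314 0.1775] open 0.0001 grip 0.8 F [-2.7 -0.4 -0.5]
(array([-3.33,  0.02,  0.16]), array([-0.   ,  0.001,  0.   ]))
```

Call:
drive_tool:
  steps:
    - [[-1.2, 0, 0, 0, 0, 0, 0], [-2.2, 0, 0, 0, 0, 0, 0], [-3.2, 0, 0, 0, 0, 0, 0], [-3.2, 0, 0, 0, 0, 0, 0]]

```text
time: 39.75
tool_pos: [0.5542, 0.0286, 0.176]
tool_rot: [0.04, 0.999, -0.0, 0.001]
contact_force: [0.9, -0.9, 0.9]
opening: 0.0
grasp_force: 0.4
```

Call:
drive_tool:
  steps:
    - [[0, 0, 0.4, 0, 0, 0, 0], [0, 0, 0.8, 0, 0, 0, 0], [0, 0, 1.2, 0, 0, 0, 0], [0, 0, 1.2, 0, 0, 0, 0]]

```text
time: 40.15
tool_pos: [0.5517, 0.029, 0.1625]
tool_rot: [0.04, 0.999, 0.0, -0.001]
contact_force: [0.1, 0.6, -0.9]
opening: -0.0002
grasp_force: 0.0
```

Call:
drive_tool:
  steps:
    - [[0, 0, 0.3, 0, 0, 0, 0], [0, 0, 0.5, 0, 0, 0, 0], [0, 0, 0.5, 0, 0, 0, 0]]

```text
time: 40.45
tool_pos: [0.5523, 0.029, 0.1581]
tool_rot: [0.04, 0.999, 0.0, -0.0]
contact_force: [1.2, -0.6, 0.2]
opening: 0.0002
grasp_force: 0.0
```

Call:
drive_tool:
  steps:
    - [[0, 0, 0.3, 0, 0, 0, 0], [0, 0, 0.5, 0, 0, 0, 0], [0, 0, 0.5, 0, 0, 0, 0]]

```text
time: 40.75
tool_pos: [0.5524, 0.0289, 0.1531]
tool_rot: [0.04, 0.999, 0.0, -0.0]
contact_force: [-0.4, -0.1, 0.6]
opening: -0.0002
grasp_force: 0.0
```

```bash
python3 - <<'E'
from h import *
where(); print(go(wp(-.05,.07,.15),3.06))
b=snap('side','s22.png')
cv2.imwrite('pics/c13.png',np.clip(cv2.resize(b['img'][130:230,200:333],(800,600),interpolation=cv2.INTER_CUBIC)[:,:,::-1]*1.5,0,255).astype(np.uint8))
# clamp bar shaft pixels: is something dark/steel near upright hinge-line?
g=b['img'].astype(int)
for z in (.15,.153,.165,.18,.20):
  for x in (-.1,-.085,-.07,-.05,-.03):
    u,v=proj(b,wp(x,.081,z)); print(z,x,(round(u),round(v)),g[round(v),round(u)],end=' | ')
  print()
E
```

```text
40.8 [0.5524 0.0289 0.1531] open -0.0002 grip 0.0 F [-0.4 -0.1  0.6]
(array([-0.3 ,  0.01,  0.31]), array([ 0.   , -0.001,  0.001]))
0.15 -0.1 (269, 199) [72 76 76] | 0.15 -0.085 (264, 198) [88 85 81] | 0.15 -0.07 (259, 197) [83 80 73] | 0.15 -0.05 (252, 197) [118 114 103] | 0.15 -0.03 (245, 196) [118 114 105] | 
0.153 -0.1 (269, 198) [70 75 74] | 0.153 -0.085 (264, 197) [132 132 127] | 0.153 -0.07 (259, 197) [83 80 73] | 0.153 -0.05 (252, 196) [107 102  94] | 0.153 -0.03 (245, 195) [117 114 103] | 
0.165 -0.1 (269, 195) [69 73 72] | 0.165 -0.085 (264, 194) [126 130 127] | 0.165 -0.07 (259, 194) [127 129 126] | 0.165 -0.05 (252, 193) [107 112 107] | 0.165 -0.03 (245, 192) [119 115 106] | 
0.18 -0.1 (270, 191) [133 137 134] | 0.18 -0.085 (264, 190) [118 115 105] | 0.18 -0.07 (259, 189) [116 111 101] | 0.18 -0.05 (252, 189) [47 47 45] | 0.18 -0.03 (245, 188) [116 113 103] | 
0.2 -0.1 (270, 185) [178 180 177] | 0.2 -0.085 (265, 185) [116 115 103] | 0.2 -0.07 (259, 184) [117 114 103] | 0.2 -0.05 (252, 183) [48 51 46] | 0.2 -0.03 (245, 182) [117 114 103] |
```

Call:
drive_tool:
  steps:
    - [[0, 0, 0.3, 0, 0, 0, 0], [0, 0, 0.5, 0, 0, 0, 0], [0, 0, 0.5, 0, 0, 0, 0]]

```text
time: 41.1
tool_pos: [0.5524, 0.0289, 0.1481]
tool_rot: [0.04, 0.999, 0.0, -0.0]
contact_force: [-0.7, 1.0, -0.4]
opening: -0.0004
grasp_force: 0.0
```

Call:
drive_tool:
  steps:
    - [[0, 0, 0.3, 0, 0, 0, 0], [0, 0, 0.5, 0, 0, 0, 0], [0, 0, 0.5, 0, 0, 0, 0]]

```text
time: 41.4
tool_pos: [0.5524, 0.0289, 0.1431]
tool_rot: [0.04, 0.999, 0.0, -0.0]
contact_force: [0.2, -0.2, -0.0]
opening: 0.0
grasp_force: 0.0
```

```bash
python3 - <<'E'
from h import *
where()
b=snap('side','s23.png')
cv2.imwrite('pics/c14.png',np.clip(cv2.resize(b['img'][150:225,210:310],(800,600),interpolation=cv2.INTER_CUBIC)[:,:,::-1]*1.5,0,255).astype(np.uint8))
g=b['img'].astype(int).sum(2)//3; d=b['img'][:,:,0].astype(int)-b['img'][:,:,2]
for v in range(180,206): print(v,' '.join(f'{g[v,u]:3d}{"s" if d[v,u]<6 else "."}' for u in range(236,276,2)))
E
```

```text
41.4 [0.5524 0.0289 0.1431] open 0.0 grip 0.0 F [ 0.2 -0.2 -0. ]
180  75s  70s  88. 108. 109. 104.  67s 117. 106.  59s  61s  43s 111. 112. 108. 109. 110. 130. 175s 174s
181  73s  74s 112. 110. 108.  73s  58s 105. 122.  73s  55s  53s 110. 110. 111. 112. 102. 146. 176s 177s
182  72s  71s 110. 109. 110.  61s  53s  85.  81s  61s  49s  70. 110. 109. 109. 108.  97. 181. 172s 177s
183  57s  53s 112. 110. 107.  72s  46.  65.  65s  52s  51s  84. 110. 107. 110. 110. 100. 179. 176s 175s
184  57s  47s 112. 108. 112.  71.  45s  52s  56.  43s  50s  65s 106. 112. 109. 112.  83. 179. 175s 175s
185  53s  47s 111. 109. 108. 109.  44s  55s  56s  44s  48s  97. 110. 111. 106. 108.  70. 178s 177s 171s
186  52.  51s 111. 107. 107. 114.  42s  42s  47s  45s  45s 104. 110. 110. 111. 109.  70. 178s 176s 175s
187  55s  51s 110. 108. 110. 112.  41s  44.  46s  43s  46s 108. 111. 107. 112. 111.  73. 177s 174s 174s
188  53s  48s 110. 109. 108. 112. 107.  85.  44s  50s  51s 102. 108. 110. 109. 110.  80. 172s 178s 177s
189  54s  51s 110. 106. 111. 110. 117.  77.  49s  46s  74. 109. 110. 107. 110. 113.  72. 174s 173s 
[... 968 characters left out ...]
. 107. 109.  84. 108. 105.  93.  77.  75.  74.  84.  84.  73s  73s  69s  74s
200 111. 107. 110. 112. 111. 111. 112. 110. 109. 109. 111. 111. 105.  93.  81.  68.  71s  73s  71s  65s
201 110. 107. 109. 112. 110. 111. 108. 112. 112. 109. 111. 111. 107. 108. 110.  76.  58s  62s  52s  74s
202 108. 111. 111. 107. 111. 109. 113. 110. 108. 113. 108. 105. 112. 112. 111.  69.  57s  59s 179s 170s
203 108. 111. 111. 112. 109. 109. 110. 112. 107. 108. 109. 110. 112. 111. 110. 121.  51s  57s 186s 178s
204 111. 111. 109. 112. 114. 107. 111. 108. 110. 112. 107. 110. 112. 111. 106. 162.  70s  67s 182s 173s
205 108. 109. 106. 110. 108. 110. 109. 111. 110. 109. 112. 111. 111. 112. 102. 156.  75s  77s 179s 174s
```

The bar now appears level on the lid (steel at u 256–266, v 193–198; black tip at u 246–250, v 190–198). I'll press down a little further until force shows.

Call:
drive_tool:
  steps:
    - [[0, 0, 0.2, 0, 0, 0, 0], [0, 0, 0.4, 0, 0, 0, 0], [0, 0, 0.4, 0, 0, 0, 0]]

```text
time: 41.75
tool_pos: [0.5525, 0.0289, 0.1393]
tool_rot: [0.04, 0.999, 0.0, -0.0]
contact_force: [1.3, 0.9, -0.4]
opening: -0.0001
grasp_force: 0.0
```

Call:
drive_tool:
  steps:
    - [[0, 0, 0.2, 0, 0, 0, 0], [0, 0, 0.3, 0, 0, 0, 0], [0, 0, 0.3, 0, 0, 0, 0]]

```text
time: 42.05
tool_pos: [0.5526, 0.0289, 0.1389]
tool_rot: [0.04, 0.999, -0.0, 0.0]
contact_force: [-9.6, 0.8, 18.7]
opening: 0.0002
grasp_force: 9.3
```

The force rises hard at 18.7 N, so the bar is fully down. I'll back off and move over the dial.

Call:
drive_tool:
  steps:
    - [[0, 0, -2, 0, 0, 0, 0], [0, 0, -5, 0, 0, 0, 0], [0, 0, -9, 0, 0, 0, 0]]

```text
time: 42.35
tool_pos: [0.5509, 0.0291, 0.2254]
tool_rot: [0.04, 0.999, 0.0, -0.002]
contact_force: [0.3, 0.1, -0.1]
opening: 0.0004
grasp_force: 0.0
```

Call:
drive_tool:
  steps:
    - [[2.5, -1.5, 0, 0, 0, 0.14, 0.45], [5.5, -3.5, 0, 0, 0, 0.28, 0.45], [8.5, -5.5, 0, 0, 0, 0.42, 0.45], [10.4, -7.1, 0, 0, 0, 0.56, 0.45], [10.4, -7.1, 0, 0, 0, 0.7, 0.45]]

```text
time: 42.85
tool_pos: [0.4409, -0.0344, 0.2262]
tool_rot: [0.384, 0.923, -0.0, -0.0]
contact_force: [0.3, -0.0, 0.1]
opening: 0.0385
grasp_force: 0.0
```

```bash
python3 - <<'E'
from h import *
where(); print(go([.4425,-.0325,.093],2.265)); print(bot.read_state()['joint_positions'].round(2))
b=snap('side','s24.png')
c=cv2.resize(b['img'][150:232,210:320],(800,600),interpolation=cv2.INTER_CUBIC)
cv2.imwrite('pics/c15.png',np.clip(c[:,:,::-1]*1.4,0,255).astype(np.uint8))
E
```

```text
42.9 [ 0.4409 -0.0344  0.2262] open 0.0385 grip 0.0 F [ 0.3 -0.   0.1]
(array([ 0.02,  0.26, 13.32]), array([-0.001, -0.001,  0.088]))
[-0.35 -0.13  1.92 -0.    1.36 -1.13]
```

View pics/c15.png

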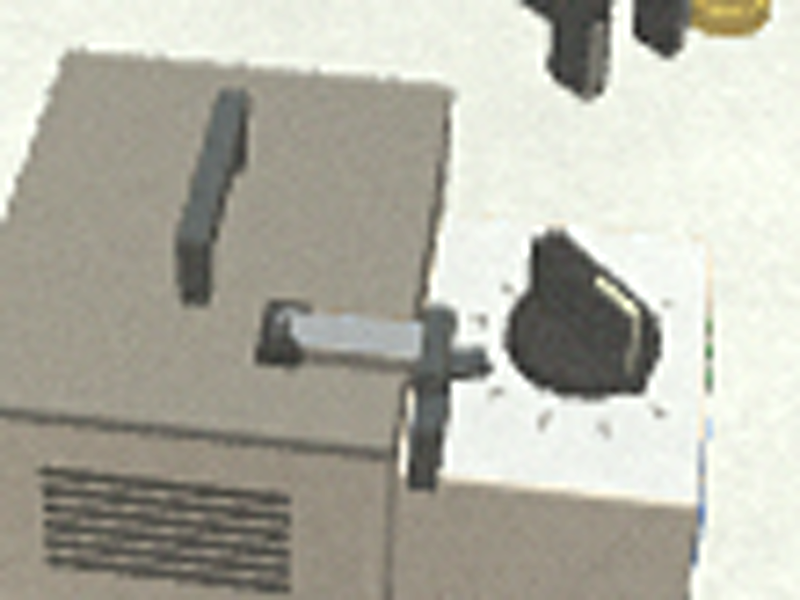

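The clamp bar lies level on the lid (275–430, 335). The dial pointer (white line at (620,310)) is still at its start, and the tab is at (472,362). I'll lower the jaws onto the grip bar.

Call:
drive_tool:
  steps:
    - [[0, 0.25, 4, 0, 0, 0.085, 0.45], [0, 0.25, 8, 0, 0, 0.085, 0.45], [0, 0.25, 10.5, 0, 0, 0.085, 0.45], [0, 0.25, 11.5, 0, 0, 0.085, 0.45], [0, 0.25, 11.5, 0, 0, 0.085, 0.45]]

```text
time: 43.4
tool_pos: [0.4441, -0.0312, 0.1103]
tool_rot: [0.419, 0.908, -0.0, -0.002]
contact_force: [0.5, 0.7, 0.6]
opening: 0.0386
grasp_force: 0.0
```

Call:
drive_tool:
  steps:
    - [[0, 0, 0.5, 0, 0, 0, 0.45], [0, 0, 1, 0, 0, 0, 0.45], [0, 0, 1.5, 0, 0, 0, 0.45], [0, 0, 1.9, 0, 0, 0, 0.45], [0, 0, 1.9, 0, 0, 0, 0.45]]

```text
time: 43.9
tool_pos: [0.4453, -0.0318, 0.0929]
tool_rot: [0.419, 0.908, 0.0, 0.0]
contact_force: [-0.3, -0.1, 2.8]
opening: 0.0385
grasp_force: 1.6
```

```bash
python3 - <<'E'
from h import *
where(); print(go([.4425,-.0325,.09],2.265))
b=snap('side');p=onz(b,210+472.5/7.273-.5,150+362.5/7.317-.5,.094);print('tab side',p.round(4),np.arctan2(p[1]+.0325,p[0]-.4425))
t=bot.snapshot('top')
im=cv2.imread('pics/t1.png');g=cv2.cvtColor(im,cv2.COLOR_BGR2GRAY).astype(float)
# tab centroid (dark), white line on dial, native resolution
sub=np.clip(150-g[198:211,243:257],0,None);sub[sub<50]=0;y,x=np.mgrid[198:211,243:257];u,v=(sub*x).sum()/sub.sum(),(sub*y).sum()/sub.sum();p=onz(t,u,v,.096);print('tab top',u,v,p.round(4),np.arctan2(p[1]+.0325,p[0]-.4425))
sub=g[210:232,244:262].copy();print(sub.astype(int)[::1])
E
```

```text
43.9 [ 0.4453 -0.0318  0.0929] open 0.0385 grip 1.6 F [-0.3 -0.1  2.8]
(array([ 0.13, -0.26,  0.29]), array([0.   , 0.001, 0.011]))
tab side [ 0.4894 -0.018   0.094 ] 0.29929909959617007
tab top 250.171834625323 204.00284237726098 [ 0.4939 -0.0148  0.096 ] 0.33213809835881386
[[133 132 125 128 132 139 127 112 106  61  55  38  27  32  79  73 105 122]
 [130 130 135 139 143 121  80  39  17  12  21  23  29  25  28  21  23  64]
 [134 133 132 143 124  62  23  24  27  26  34  36  29  33  26  22  18   0]
 [135 134 140 119  59  23  28  25  35  35  35  33  26  31  29  23  30  24]
 [132 136 143  65  22  21  30  34  22  28  32  22  30  29  22  26  24  31]
 [131 141 133  53  23  22  30  32  33  31  41  26  28  20  37  27  35  34]
 [134 144  94  40  30  30  32  21  32  36  24  18  30  29  31  36  28  43]
 [133 147  63  23  23  34  25  36  35  28  25  23  29  36  32  31  38  24]
 [134 130  51  23  26  24  33  17  21  18  31  26  32  26  37  27  12  22]
 [135 113  44  23  32  28  21   8  15  77  84  43  25  36  32  14  22  35]
 [137 114  42  28  32  25  25  16  68 146 120  42  27  16  10  27  34  28]
 [136 137  49   8  19  11  40 129 147 137  87  38  27  20  32  35  32  28]
 [133 146  59  16  19  73 133 146 131  67  17  14  15  28  24  36  30  35]
 [133 138  74   1  68 143 148  82  32  18   6  28  40  39  37  38  34  36]
 [130 138 128  73 143 147  86  30  12  22  24  36  24  34  31  33  34  30]
 [135 141 120  71 124  83  29  15  19  17  36  41  34  35  40  28  37  34]
 [132 139  77  18  24  15   2  14  25  30  41  28  37  27  34  21  36  30]
 [137 141  68  40 112  65  20  32  33  37  30  33  33  41  32  34  22  21]
 [131 134 117 116 145 128  92  41  21  21  25  27  28  30  28  25  59  49]
 [123 110 135 138 137 140 132 114  89  54  26  30  22  27  52  49 119 118]
 [122 117 136 133 131 134 135 139 128 121 112 111 114 118 118 118 139 139]
 [126 132 134 133 133 133 130 131 134 140 138 140 138 140 136 136 135 133]]
```

Call:
drive_tool:
  steps:
    - [[0, -0.2, -0.2, 0, 0, 0, 0.45], [0, -0.2, -0.2, 0, 0, 0, 0], [0, -0.2, -0.2, 0, 0, 0, 0], [0, -0.2, -0.2, 0, 0, 0, 0], [0, -0.2, -0.2, 0, 0, 0, 0]]
  force: 40

```text
time: 44.5
tool_pos: [0.4432, -0.0335, 0.0946]
tool_rot: [0.419, 0.908, -0.001, -0.0]
contact_force: [-4.1, -3.7, 4.4]
opening: 0.0154
grasp_force: 40.2
```

Call:
drive_tool:
  steps:
    - [[0, 0, 0, 0, 0, 0.05, 0], [0, 0, 0, 0, 0, 0.12, 0], [0, 0, 0, 0, 0, 0.2, 0], [0, 0, 0, 0, 0, 0.3, 0], [0, 0, 0, 0, 0, 0.4, 0]]

```text
time: 45.0
tool_pos: [0.4431, -0.0336, 0.0946]
tool_rot: [0.593, 0.805, -0.001, -0.0]
contact_force: [-5.0, -4.5, 4.8]
opening: 0.0153
grasp_force: 40.2
```

Call:
drive_tool:
  steps:
    - [[0, 0, 0, 0, 0, 0.13, 0], [0, 0, 0, 0, 0, 0.26, 0], [0, 0, 0, 0, 0, 0.39, 0], [0, 0, 0, 0, 0, 0.52, 0], [0, 0, 0, 0, 0, 0.65, 0]]

```text
time: 45.5
tool_pos: [0.4428, -0.0336, 0.0946]
tool_rot: [0.819, 0.573, -0.001, -0.0]
contact_force: [-5.9, -5.1, 7.3]
opening: 0.0152
grasp_force: 40.4
```

Call:
drive_tool:
  steps:
    - [[0, 0, 0, 0, 0, 0.13, 0], [0, 0, 0, 0, 0, 0.26, 0], [0, 0, 0, 0, 0, 0.39, 0], [0, 0, 0, 0, 0, 0.52, 0], [0, 0, 0, 0, 0, 0.65, 0]]

```text
time: 46.0
tool_pos: [0.4425, -0.0334, 0.0946]
tool_rot: [0.96, 0.282, -0.001, 0.0]
contact_force: [-7.5, -3.3, 8.4]
opening: 0.0154
grasp_force: 40.6
```

Call:
drive_tool:
  steps:
    - [[0, 0, 0, 0, 0, 0.1, 0], [0, 0, 0, 0, 0, 0.2, 0], [0, 0, 0, 0, 0, 0.25, 0], [0, 0, 0, 0, 0, 0.25, 0]]

```text
time: 46.4
tool_pos: [0.4425, -0.0333, 0.0946]
tool_rot: [0.987, 0.162, -0.001, 0.0]
contact_force: [-7.5, -3.4, 8.2]
opening: 0.0153
grasp_force: 40.8
```

Call:
drive_tool:
  steps:
    - [[0, 0, 0, 0, 0, 0, 0.45], [0, 0, 0, 0, 0, 0, 0.45], [0, 0, 0, 0, 0, 0, 0.45], [0, 0, 0, 0, 0, 0, 0.45]]

```text
time: 46.8
tool_pos: [0.4435, -0.0328, 0.0944]
tool_rot: [0.987, 0.162, 0.0, -0.0]
contact_force: [0.2, 0.9, -0.1]
opening: 0.0387
grasp_force: 0.0
```

Call:
drive_tool:
  steps:
    - [[0, 0, -2, 0, 0, 0, 0.45], [0, 0, -6, 0, 0, 0, 0.45], [0, 0, -10, 0, 0, 0, 0.45], [0, 0, -15, 0, 0, 0, 0.45], [0, 0, -19, 0, 0, 0, 0.45]]

```text
time: 47.3
tool_pos: [0.4437, -0.0329, 0.2872]
tool_rot: [0.987, 0.162, 0.001, 0.0]
contact_force: [1.3, -1.1, 0.2]
opening: 0.0384
grasp_force: 0.0
```

Call:
drive_tool:
  steps:
    - [[-4, 4, 0, 0, 0, 0, 0.45], [-7, 8, 0, 0, 0, 0, 0.45], [-7, 12, 0, 0, 0, 0, 0.45], [-7, 16, 0, 0, 0, 0, 0.45], [-7, 20, 0, 0, 0, 0, 0.45]]

```text
time: 47.8
tool_pos: [0.4412, -0.2467, 0.2846]
tool_rot: [0.987, 0.162, 0.0, 0.0]
contact_force: [0.3, -0.3, 0.6]
opening: 0.0385
grasp_force: 0.0
```

```bash
python3 - <<'E'
from h import *
where()
b=snap('side','s25.png');t=snap('top','t25.png')
g=cv2.cvtColor(t['img'],cv2.COLOR_RGB2GRAY).astype(int);print(g[196:232,240:268])
E
```

```text
47.8 [ 0.4412 -0.2467  0.2846] open 0.0385 grip 0.0 F [ 0.3 -0.3  0.6]
[[ 57  63  64 ... 102 106 112]
 [ 41  68  76 ...  71  74  81]
 [ 45  56  65 ...  36  40  41]
 ...
 [139 136 135 ... 142 142 141]
 [137 135 136 ... 127 137 140]
 [135 135 137 ... 121 124 135]]
```

```bash
python3 - <<'E'
from h import *
for n,f,c in (('top','t25',None),('side','s25',None)):
    s=bot.snapshot(n); g=cv2.cvtColor(cv2.imread(f'pics/{f}.png'),cv2.COLOR_BGR2GRAY).astype(int)
    y,x=np.mgrid[:384,:512]; P=[(u,v) for v in range(170,240) for u in range(235,310)]
    pts=[]
    for u,v in P:
        w=onz(s,u,v,.12)[:2]; 
        if np.hypot(w[0]-.443,w[1]+.033)<.040 and g[v,u]>85: pts.append((u,v))
    m=np.zeros((384,512),np.uint8)
    for u,v in pts:m[v,u]=1
    nn,l,st,ce=cv2.connectedComponentsWithStats(m)
    for i in range(1,nn):
        if 4<st[i,4]<400:
            q=np.array([onz(s,a,b,.133)[:2] for b,a in zip(*np.nonzero(l==i))]); _,_,V=np.linalg.svd(q-q.mean(0)); cc=q.mean(0)
            print(n,st[i],cc.round(4),'line ang',np.arctan2(V[0][1],V[0][0]).round(3),'radial ang',np.arctan2(cc[1]+.033,cc[0]-.443).round(3))
    if n=='top':
        for v in range(200,232): print(v,' '.join(f'{a:3d}' for a in g[v,242:272]))
E
```

```text
top [244 207  25  25 185] [ 0.4439 -0.0349] line ang -2.731 radial ang -1.143
200  41  73 140 137 137 142 147 117 119 118 141 138 137 141 141 140 141 144 143 143 143 143 142 146 145 144 132 131 135 134
201  31  75 137 139 137 126 109  66  64  80 136 139 132 137 135 136 137 134 135 138 134 138 137 135 136 137 138 139 141 140
202  21  90 140 137 143  99  45  39  33  54 137 141 134 136 135 138 136 136 138 136 137 136 136 137 136 138 138 137 136 138
203 111 125 142 139 138 129  56  38  43  35 118 142 137 136 134 137 135 135 138 138 138 138 135 138 134 137 137 133 134 135
204 142 141 137 135 140 151  92  49  48  33  66 130 140 134 136 136 133 139 138 134 135 140 138 139 138 139 139 136 138 139
205 137 134 135 135 140 144 102  45  40  41  46  89 141 138 134 138 135 135 136 126 136 137 132 138 136 139 139 136 138 137
206 138 136 133 138 138 142 127  57  38  42  37  83 136 137 137 137 136 137 109 131 134 138 138 137 138 136 136 139 135 140
207 138 136 134 127 137 142 145  86  75  60  68 129 144 137 136 139 137 136 124 139 140 136 136 138 140 139 136 138 138 137
208 137 135 138 123 126 137 14
[... 2400 characters left out ...]
5  22   3  46 117 145 140 139 139 141 139 139 137
228 138 138 139 134 136 142 145 128  88  45  13  30  23  37   8  13  11   3  15  80 116 146 142 141 142 141 141 139 143 137
229 135 138 131 112 138 139 139 142 135 120  91  63  28  31  27  22  44 115 121 135 147 140 140 142 142 141 141 137 138 141
230 136 139 126 119 137 138 139 140 141 140 136 124 116 117 118 118 124 147 146 141 139 137 139 127 137 140 139 141 142 139
231 137 138 137 136 138 136 139 139 136 137 140 146 145 145 149 146 145 140 137 141 138 142 138 121 124 135 138 136 137 136
side [278 182  20  13  97] [ 0.459  -0.0362] line ang 0.689 radial ang -0.198
side [301 187   3  10  22] [ 0.4103 -0.015 ] line ang 1.525 radial ang 2.638
```

The pointer line runs from (254,216) to (252,209), straight at the tab (250,204), to within about 0.04 rad (0.175 allowed). The lid and clamp were not touched after they were set, and the arm is clear of everything.

```bash
python3 - <<'E'
from workcell import bot
print(bot.close_job())
E
```

```text
the job is handed in; nothing more can be done
None
```

I handed the job in and no verdict came back: the block is on the cork pad, all four jars are in the chamber, the lid is seated, the clamp is down, and the dial points at the set-point tab to within about 2 mm by the last top picture.

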